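# Fit the snap ring on the trolley-wheel axle with the ring pliers

## Task

Take the red-handled ring pliers from their stand, put both tips in the eyes of the copper-coloured snap ring on its rest, spread the ring just enough, carry it over to the blue trolley wheel and slide it down the axle until it rests lightly on the brass disc spring, then relax the pliers so that the ring closes into the groove. Never spread the ring by more than 13 mm or press the disc spring down by more than 2 mm, and do not lean hard on the wheel; finally put the pliers back upright in their stand and leave everything else on the bench alone.

Things in the scene. Friction and masses are not known exactly. Their poses are not given: they have to be found in the camera images.
- pliers: Ring pliers (0.22 kg) standing tips down in the stand. Origin midway between the tip ends when relaxed, z up, y across the handles. Squeezing the handles together by d moves the tips apart by d, in parallel; a spring resists with 6 to 9 N. The pose is that of the arm with the +y handle, so the middle lies at y = +d/2. Half a turn round they are the same.
- handles (a point): Pliers' grip point, midway between the two upright red handles, 90 mm above the tip ends. Each handle is 16 (x) by 8 (y) mm, flat outer faces 32 mm either side in y (64 mm over both, relaxed), red from 25 mm above to 25 mm below this point, steel feet down to 38 mm below. Grip across both from above.
- tips (a point): Pliers' tips: midway between the tip ends when relaxed. Two round tips of 4 mm diameter pointing down at y = +9 and -9 mm (18 mm apart, relaxed), each 6 mm long below a flat shoulder 13 (x) by 9 (y) mm that bears on the ring's top when the tips are fully in. The arms stay within 8 mm either way in x.
- pliers_arm (a joint): How far the handles are squeezed together (m): 0 relaxed, 0.0185 hard stop.
- ring: Copper-coloured snap ring lying flat on the rest, 6.5 mm thick, 60 g. Origin: centre of its opening at the underside when closed, z up, +x towards the eyes. Closed opening radius 22.5 mm, outside 29 to 32 mm. It parts in two halves along y against its spring. The pose is that of the -y half: spread by s, the ring's middle lies at y = +s/2.
- eyes (a point): Midway between the ring's two eyes when it is closed, at the underside, 37 mm along +x from the ring's centre. The eyes are through holes 7 (x) by 6 (y) mm centred at y = +10 and -10 mm from here, in lugs 14 (x) by 13 (y) mm.
- ring_jaw (a joint): Spread of the ring (m): 0 closed; 0.0064 just clears the axle if exactly centred, 0.0095 to 0.011 leaves 1 to 2 mm to spare; over 0.013 it is spoilt. The tips begin to spread it when 22 mm apart (handles squeezed by 4 mm). Spring force on each eye 3.4 N closed, 7.4 N at 0.010.
- rest: Fixed rest for the ring: black plate 120 by 90 mm with white supports whose top, under the ring, is 14 mm above its origin (at bench level under the ring's nominal centre). A boss of 20 mm radius stands 3 mm up inside the ring. Fully in, the tips end 0.5 mm above the ring's underside.
- stand: Fixed grey stand with yellow ears, 50 by 100 mm. Origin at bench level in its middle, y across the handles. The pliers stand in it with the same axes (or half a turn round), origin 10 mm above the stand's. Two walls at y = 20 to 31 mm either side, top at 62 mm, carry the handle feet; the ears (up to 74 mm) leave the pliers 3 mm play either way in x.
- fixture: Fixed dark plate 150 mm square, origin at bench level on the upright axle's axis. It carries the blue wheel (116 mm across) on shims of unknown height: the brass disc spring's top (88 mm across) is 50 to 80 mm above the origin, to be found by touch. Above it: groove, radius 22, from 0 to 9.5 mm; axle end, radius 25, from 9.5 to 38 mm, chamfered 2 mm. The wheel is 5 mm below the spring's top.
- disc_spring (a joint): How far the flat brass disc spring (3 mm thick) around the axle is pressed down (m): 0 free, 1 mm for every 6 N; over 0.002 (12 N) it is overloaded. The wheel's height does not show in this value.
- hook: Bystander: orange lifting hook, lying.
- shackle: Bystander: blue shackle, lying.
- hammer: Bystander: hammer.
- wrench: Bystander: wrench.
- washer: Bystander: brass washer, 64 mm across.
- spare_wheel: Bystander: blue spare wheel, 90 mm across.
- oil: Bystander: small white bottle, 100 mm tall.
Things that resemble listed ones, but are neither listed nor needed, are in the scene too. What is shaped like the pliers but green is not meant. Leave any brown look-alike of the fixture alone.

How it is judged:
On the way, in this order (a step that is already met when the one before it is completed fails the run):
1. the ring, spread by the pliers, has been lifted clear of its rest (value of joint ring_jaw above 0.005 m and height (world z) of ring above 0.035 m and contact force between pliers and ring above 0.5 N), for 0.2 s.
2. the ring has closed into the groove of the axle (value of joint ring_jaw below 0.003 m and horizontal distance between ring and fixture below 0.004 m and z of ring in the frame of fixture between 0.047 and 0.0845 m and angle between ring's own z axis and vertical below 0.15 rad), for 0.2 s.
At the end, for the whole second after the job is handed in: The ring is closed (spread under 3 mm) in the axle's groove, centred within 4 mm of the axle and level within 0.15 rad, below the axle's end; the pliers stand upright (within 0.1 rad) in their stand, within 8 mm of its middle and fully down (within 4 mm); both are at rest (all of step 2 and horizontal distance between pliers and stand below 0.008 m and angle between pliers's own z axis and vertical below 0.1 rad and z of pliers in the frame of stand below 0.014 m and linear speed of each of ring, pliers below 0.02 m/s); the robot touches nothing.
It fails at once if the ring is spread by more than 13 mm (value of joint ring_jaw above 0.0133 m).
It fails at once if the brass disc spring is pressed down by more than 2 mm (12 N) (value of joint disc_spring above 0.002 m).
It fails at once if the robot or the pliers press on the wheel, axle or fixture with more than 15 N (contact force between any of the arm, the fingers, pliers and fixture above 15 N).
It fails at once if a bystander is moved by more than 20 mm (distance of any of hook, shackle, hammer, wrench, washer, spare_wheel, oil from where it was at the start of the episode above 0.02 m).
It also fails if it takes over 69 s, if anything falls off the work surface, if the arm or the gripper's body presses on something with over 40 N, if the wrist force passes 120 N, or if a joint passes its speed limit or range.

## Robot

A 6-joint arm with a two-finger parallel gripper is mounted at the origin on the work surface. World frame = base frame: x ahead of the robot, y to its left, z up, the work surface at z = 0. Lengths are in m, angles in rad, forces in N, time in s.
With the tool pointing down it reaches from about 0.4 to 0.825 m from the base axis. Payload 7 kg.
Tool frame: the origin (TCP) lies at the very end of the fingers, on their centre line; the grasp point (between the pads) lies 19 mm behind it; y points along the fingers, x is the direction in which the jaws open and shut, and the axes are right-handed (so a half turn about y gives the same grasp; the last joint's range is limited). The gripper opens to 88 mm and grips with 3 to 60 N. Pads are 19 mm wide; open, the fingers measure 130 mm over their backs; the gripper's body (78 mm by 193 mm) begins 47 mm behind the grasp point.
Start: joints at [1.555, 0.359, 0.012, 0, -1.224, -0.288], TCP at [0.202, 0.644, 0.227] pointing down, gripper open.
Joint ranges: [-3.07, 3.07], [-1.43, 2.12], [-1.02, 1.25], [-3.03, 1.67], [-3.05, -0], [-3.03, 3.03]. Speed limits (rad/s): [2.39, 2.39, 3.01, 3.14, 3.14, 3.14].

## Interface

Orientations are given as [roll, pitch, yaw] about the fixed x, y, z axes, in that order (R = Rz(yaw) Ry(pitch) Rx(roll)).
In Python, from station import arm gives the robot as it stands.
- The arm moves only by the tool move_arm, never from a script. Its arguments are lists of equal length, an entry for each row: "jaw": the closure, from 0 (fully open) to 1 (shut); "offset": the shift along the tool's x, y, z in m, a list of three; "roll": the turn about the tool's y in rad. In form: {"jaw": [jaw, ...], "offset": [[dx, dy, dz], ...], "roll": [roll, ...]}. A call has 1 to 5 rows; each row shifts and turns the commanded pose from where the row before left it, along the tool's axes as they then stand; what a row does not reach is not made up. A row lasts 1/8 s, in which the tool goes at most 62.5 mm and 10.7 degrees, less where a joint would pass 70% of its speed; a pose out of reach is approached as far as the arm can. A call is refused whole if a number of a shift passes 0.0625 or a number of a turn 0.188, either way. A call with a gripper value outside its range is refused whole. The fingers move at their own pace and stop on an object; "grip_force" is the grip in N (left out, the last holds). Time passes only in rows, so rows that do not move let the fingers close. It gives the time, the measured TCP pose, the force and the opening at its end, in the units of the state.
- arm.get_state(): the state, without advancing time (a new reading comes with each control period).
- arm.grab_frame(name): name is "scene" or "top" or "wrist"; returns a dict with "pixels" (420x560x3 uint8, blue, green, red), "fovy" (degrees; the focal length in pixels is half the picture's height over the tangent of half this angle, whatever the lens; pixels are square), "cx", "cy" (the principal point, pixels), "position" and "attitude" of the camera in the world; the wrist camera has in their place "hand_eye" (4x4, takes a point from camera to tool coordinates, whose origin is the TCP and whose axes are the tool frame's). Camera axes: x right, y down, z forward; pixel columns grow to the right and rows downward; lengths in m; the calibration is good to about 2 mm. A picture is of the moment at which its call begins: read the wrist's pose just before it. There is no depth.
- arm.job_done(): hands the job in, once; it reports no verdict.
Trained networks look in a picture, given as the dict that the camera call returned (one of the last four; its "shot" number tells which), for a name from the list of things; names that differ only in an ending like _2 or _b are one class to them, and where a whole thing is asked for, a point or a joint stands for the part that bears it (a point fixed in the world has none). Each returns a list of dicts, best first, with "p" (0 to 1); they miss things now and then, are a little off and sometimes report something else, mostly with a low value. They report only what shows in the picture. A call takes as long as a camera call. They do not tell look-alikes from the thing itself.
- arm.recognise(picture, thing): "position" ([x, y, z] in m, in world coordinates, good to about 4 mm: the middle of the surface that is visible of it).
- arm.landmark_of(picture, thing): "position" ([x, y, z] in m, in world coordinates, good to about 4 mm: a listed point, or the origin of a listed thing).
The state is a dict: "t": time; "q": joint angles; "qd": joint speeds; "joint_efforts": joint torques, N m; "eef_pos": TCP position; "ee_rot": TCP orientation; "force": force on the tool from outside, world axes, zero at the start; "moment": the same for the moment, N m; "width": finger opening in m.
Only numpy, scipy, OpenCV 4.12 (cv2) and the standard library are available. Lean on these libraries where they do the work, as an engineer would, in place of code of your own. Each camera call takes 0.05 s, during which the arm holds its last target.

## Working session

There is one attempt and no reset: what is moved stays moved. The work goes in short steps, Python scripts to look and compute and a tool call to move; the robot and the scene stay as the last step left them, time stands still between calls to the robot, and variables do not carry over. Pictures are saved under pics/ and viewed, and the job is handed in when it is done.

Besides the shell and the picture viewer there is one more tool, called after "Call:" by a JSON object that holds its "method" and its "body", one argument or row to a line. move_arm: Moves the arm, as the interface text tells. Its arguments: {"type":"object","properties":{"jaw":{"type":"array","items":{"type":"number"}},"offset":{"type":"array","items":{"type":"array","items":{"type":"number"}}},"roll":{"type":"array","items":{"type":"number"}},"grip_force":{"type":"number"}},"required":["jaw","offset","roll"]}

```bash
ls -R | head; mkdir -p pics; python3 - <<'E'
from station import arm
import cv2,json
s=arm.get_state();print(s)
for n in("scene","top","wrist"):
    f=arm.grab_frame(n);cv2.imwrite(f"pics/{n}0.png",f["pixels"]);print(n,{k:v for k,v in f.items() if k!="pixels"})
    for th in("pliers","handles","tips","ring","eyes","rest","stand","fixture","disc_spring"):
        for m in("recognise","landmark_of"):
            try:
                r=getattr(arm,m)(f,th);print(th,m,[(round(d["p"],2),[round(float(v),4) for v in d["position"]]) for d in r])
            except Exception as e: print(th,m,"ERR",str(e)[:80])
print(arm.get_state()["t"])
E
```

```text
.:
pics

./pics:
{'t': 0.0, 'q': array([ 1.55512509e+00,  3.59375870e-01,  1.10518864e-02, -3.48492264e-04,
       -1.22409243e+00, -2.88135650e-01]), 'qd': array([-0.00033   , -0.00113707,  0.00079019, -0.00069046, -0.00118178,
        0.0014239 ]), 'joint_efforts': array([-4.48739020e-04, -5.82718492e+01,  2.93047822e+01,  6.99728340e+00,
        6.86799089e-03, -1.69589175e-04]), 'eef_pos': array([0.20178673, 0.64361739, 0.22562707]), 'ee_rot': array([-1.57065001e+00, -1.64639899e-03, -1.87472201e+00]), 'force': array([-0.56988199,  0.25909059, -0.12751406]), 'moment': array([-0.02190565,  0.00381982, -0.00199997]), 'width': 0.08795299929625738}
scene {'fovy': 52.055775358666466, 'cx': 277.92137104338593, 'cy': 209.05096231774718, 'position': array([0.99491198, 0.38827883, 1.02565733]), 'attitude': array([-2.57086861,  0.01538203,  2.26982042]), 'shot': 1}
pliers recognise [(0.87, [0.4439, 0.2903, 0.0772]), (0.79, [0.3489, 0.3425, 0.0629]), (0.6, [0.5484, 0.3135, 0.0768]), (0.52, [0.4698, -0.2715, 0.019])]
pliers landmark_of [(0.86, [0.5472, 0.318, 0.0029]), (0.78, [0.3462, 0.3382
[... 3736 characters left out ...]
.96267442e-01,  9.55104630e-01,
        -1.59585289e-01],
       [ 7.43238934e-04, -9.55104914e-01, -2.96266857e-01,
         8.11267652e-02],
       [ 0.00000000e+00,  0.00000000e+00,  0.00000000e+00,
         1.00000000e+00]]), 'shot': 3}
pliers recognise []
pliers landmark_of []
handles recognise []
handles landmark_of []
tips recognise []
tips landmark_of []
ring recognise []
ring landmark_of []
eyes recognise []
eyes landmark_of []
rest recognise []
rest landmark_of []
stand recognise []
stand landmark_of []
fixture recognise []
fixture landmark_of []
disc_spring recognise []
disc_spring landmark_of ERR it knows: eyes, fixture, hammer, handles, hook, oil, pliers, rest, ring, shackle
2.7
```

View pictures.

View pics/scene0.png

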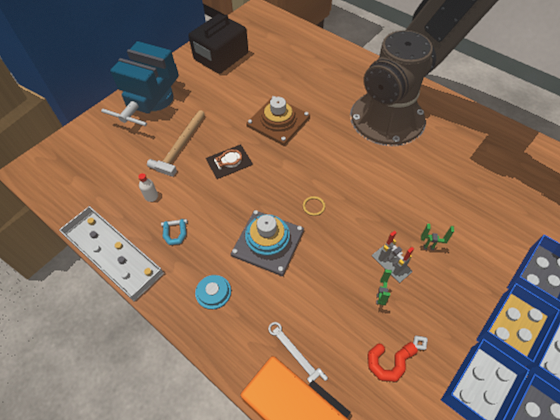

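View pics/top0.png

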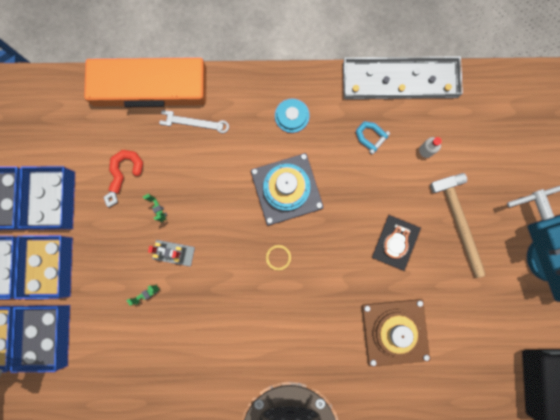

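View pics/wrist0.png

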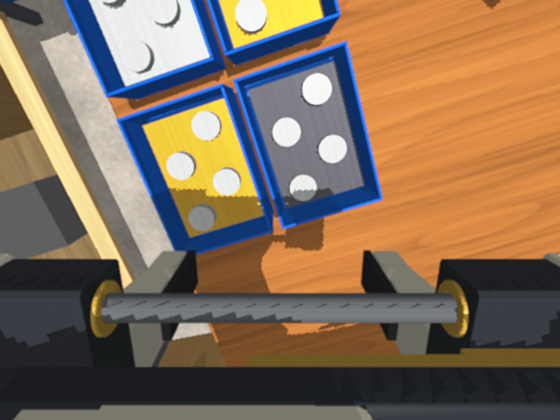

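```bash
python3 - <<'E'
import cv2,numpy as np
t=cv2.imread("pics/top0.png");s=cv2.imread("pics/scene0.png")
c=lambda im,x,y,r=32:cv2.resize(im[y-r:y+r,x-r:x+r],(390,390),interpolation=cv2.INTER_CUBIC)
cv2.imwrite("pics/z0.png",np.vstack([np.hstack([c(t,172,252),c(s,395,255)]),])); 
cv2.imwrite("pics/z1.png",np.hstack([c(t,397,243),c(s,229,160)]))
E
```

```text
(no output)
```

View pics/z0.png

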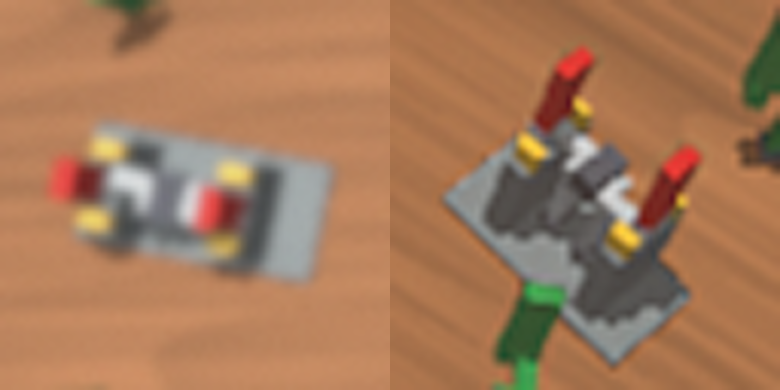

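View pics/z1.png

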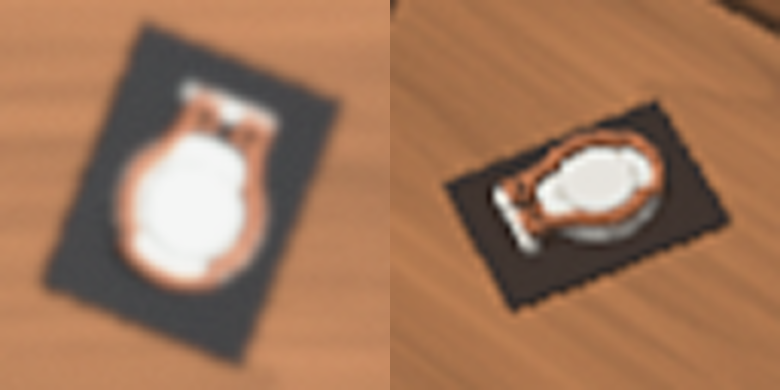

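Call:
{"method": "move_arm", "body": {
  "jaw": [0,0,0,0,0],
  "offset": [
    [0.038,0,0.048],
    [0.038,0,0.048],
    [0.038,0,0.048],
    [0.038,0,0.048],
    [0.038,0,0.048]
  ],
  "roll": [0,0,0,0,0]
}}

```text
t: 3.32
eef_pos: [0.3749, 0.3893, 0.2269]
ee_rot: [-1.571, 0.001, -1.874]
force: [0.2, 0.5, -0.1]
width: 0.0878
```

Call:
{"method": "move_arm", "body": {
  "jaw": [0,0,0,0],
  "offset": [
    [0.038,0,0.048],
    [0.038,0,0.048],
    [0,0,0],
    [0,0,0]
  ],
  "roll": [0,0,-0.11,0]
}}

```text
t: 3.82
eef_pos: [0.4434, 0.2891, 0.2268]
ee_rot: [-1.571, 0.0, -1.767]
force: [0.1, 0.2, 0.5]
width: 0.0876
```

```bash
cat > h.py <<'E'
from station import arm
import cv2,numpy as np
from scipy.spatial.transform import Rotation as R
def cam(f,s=None):
    """world pose (Rc,pc), K"""
    fl=210/np.tan(np.radians(f["fovy"])/2)
    K=np.array([[fl,0,f["cx"]],[0,fl,f["cy"]],[0,0,1]])
    if "hand_eye" in f:
        T=np.eye(4);T[:3,:3]=R.from_euler("xyz",s["ee_rot"]).as_matrix();T[:3,3]=s["eef_pos"]
        T=T@f["hand_eye"];return T[:3,:3],T[:3,3],K
    return R.from_euler("xyz",f["attitude"]).as_matrix(),np.array(f["position"]),K
def proj(c,P):
    Rc,p,K=c;q=(np.atleast_2d(P)-p)@Rc@K.T;return q[:,:2]/q[:,2:]
def plane(c,uv,z):
    Rc,p,K=c;uv=np.atleast_2d(uv);d=np.c_[uv,np.ones(len(uv))]@np.linalg.inv(K).T@Rc.T
    return p+d*((z-p[2])/d[:,2])[:,None]
def shot(name,save=None):
    s=arm.get_state();f=arm.grab_frame(name)
    if save:cv2.imwrite("pics/"+save,f["pixels"])
    return s,f,cam(f,s)
def todelta(s,target):
    Rt=R.from_euler("xyz",s["ee_rot"]).as_matrix();return Rt.T@(np.array(target)-s["eef_pos"])
E
python3 - <<'E'
from h import *
s,f,c=shot("wrist","w1.png")
print(s["t"],s["eef_pos"],s["ee_rot"],s["force"],s["width"])
for th in("pliers","handles","tips","stand"):
    print(th,[(round(d["p"],2),d["position"].round(4) if hasattr(d["position"],'round') else d["position"]) for d in arm.landmark_of(f,th)])
np.savez("w1",R=c[0],p=c[1],K=c[2])
E
```

```text
3.825 [0.44340857 0.28910796 0.22676333] [-1.57060484e+00  4.37773808e-04 -1.76675757e+00] [0.08424536 0.21063332 0.49331665] 0.08764787606157122
pliers [(0.8, [0.4413, 0.2859, 0.0067]), (0.78, [0.547, 0.323, -0.001]), (0.59, [0.3402, 0.3406, 0.0005])]
handles [(0.73, [0.4419, 0.2844, 0.0965]), (0.64, [0.5449, 0.3193, 0.0939]), (0.57, [0.3372, 0.339, 0.0893])]
tips [(0.76, [0.5466, 0.3162, -0.0017]), (0.72, [0.4448, 0.2826, 0.0142]), (0.33, [0.4408, 0.2885, 0.0972]), (0.31, [0.6006, 0.4425, -0.0003])]
stand []
```

View pics/w1.png

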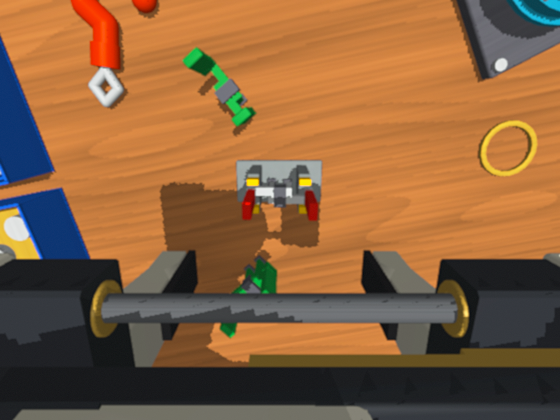

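```bash
python3 - <<'E'
from h import *
im=cv2.imread("pics/w1.png");cv2.imwrite("pics/z2.png",cv2.resize(im[150:255,225:335],None,fx=7,fy=5.5,interpolation=cv2.INTER_CUBIC)[:600,:770])
d=np.load("w1.npz");c=(d["R"],d["p"],d["K"])
hsv=cv2.cvtColor(im,cv2.COLOR_BGR2HSV)
m=((hsv[...,0]<6)|(hsv[...,0]>174))&(hsv[...,1]>190)&(hsv[...,2]>70)
m[:150]=0;n,l,st,ce=cv2.connectedComponentsWithStats(m.astype('uint8'))
print(st,ce)
# model overlay for pose
def model(x,y,yaw):
    pts=[]
    for sy in(-1,1):
        for yy in(24,32):
            for xx in(-8,8):
                for z in(75,125): pts.append([xx,sy*yy,z])
    P=np.array(pts)/1000.;Rz=R.from_euler("z",yaw).as_matrix();return P@Rz.T+[x,y,0]
Q=proj(c,model(.443,.288,-.19)).round(1);print(Q)
print(plane(c,[[237,160],[322,160],[237.5,206]],0.0))
E
```

```text
[[     0      0    560    420 234634]
 [   242    190     12     30    282]
 [   305    191     13     30    284]] [[279.49983378 209.50961924]
 [247.63120567 205.19858156]
 [311.28169014 205.82394366]]
[[304.6 203. ]
 [309.  219.4]
 [304.9 187.2]
 [309.4 201. ]
 [312.7 202.9]
 [318.5 219.3]
 [313.1 187.1]
 [319.1 201. ]
 [255.9 203.2]
 [251.9 219.7]
 [255.5 187.4]
 [251.3 201.3]
 [247.8 203.3]
 [242.4 219.7]
 [247.2 187.5]
 [241.7 201.4]]
[[0.47558188 0.33306257 0.        ]
 [0.45618601 0.23500511 0.        ]
 [0.42053606 0.34549963 0.        ]]
```

View pics/z2.png

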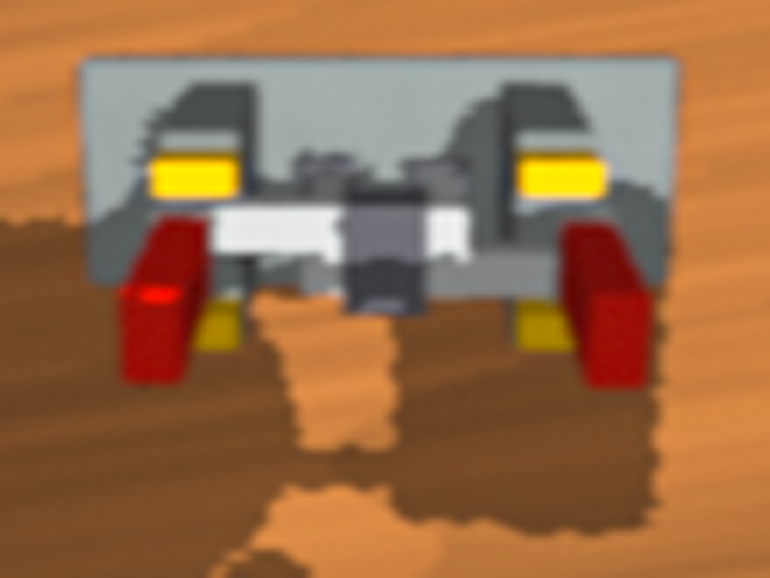

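Call:
{"method": "move_arm", "body": {
  "jaw": [0,0,0,0,0],
  "offset": [
    [0,0.048,-0.001],
    [0,0.048,0],
    [0,0.046,0],
    [0,0,0],
    [0,0,0]
  ],
  "roll": [0,0,0,0,0],
  "grip_force": 30
}}

```text
t: 4.7
eef_pos: [0.4427, 0.2911, 0.0861]
ee_rot: [-1.57, 0.001, -1.764]
force: [0.9, -0.1, 0.8]
width: 0.0878
```

Call:
{"method": "move_arm", "body": {
  "jaw": [0.2,0.26,0.28,0.295,0.295],
  "offset": [
    [0,0,0],
    [0,0,0],
    [0,0,0],
    [0,0,0],
    [0,0,0]
  ],
  "roll": [0,0,0,0,0]
}}

```text
t: 5.32
eef_pos: [0.4424, 0.2902, 0.0852]
ee_rot: [-1.57, 0.001, -1.764]
force: [-1.0, -1.1, 5.9]
width: 0.0619
```

Call:
{"method": "move_arm", "body": {
  "jaw": [0.295,0.295],
  "offset": [
    [0,0,0],
    [0,0,0]
  ],
  "roll": [0,0]
}}

```text
t: 5.58
eef_pos: [0.4424, 0.2903, 0.0852]
ee_rot: [-1.57, 0.001, -1.764]
force: [-0.5, -0.7, 7.5]
width: 0.0622
```

Call:
{"method": "move_arm", "body": {
  "jaw": [0.295,0.295,0.295,0.295,0.295],
  "offset": [
    [0,-0.02,0],
    [0,-0.04,0],
    [0,-0.04,0],
    [0,-0.02,0],
    [0,0,0]
  ],
  "roll": [0,0,0,0,0]
}}

```text
t: 6.2
eef_pos: [0.4423, 0.2905, 0.2055]
ee_rot: [-1.57, 0.002, -1.765]
force: [-0.4, -0.3, -2.4]
width: 0.0616
```

```bash
python3 - <<'E'
from h import *
s,f,c=shot("wrist","w2.png")
print(s["t"],s["eef_pos"],s["ee_rot"],s["force"],s["width"])
E
```

```text
6.2 [0.44233026 0.29048159 0.20554408] [-1.56982025  0.00246194 -1.76466937] [-0.43370745 -0.31013635 -2.41474733] 0.06159259660793814
```

View pics/w2.png

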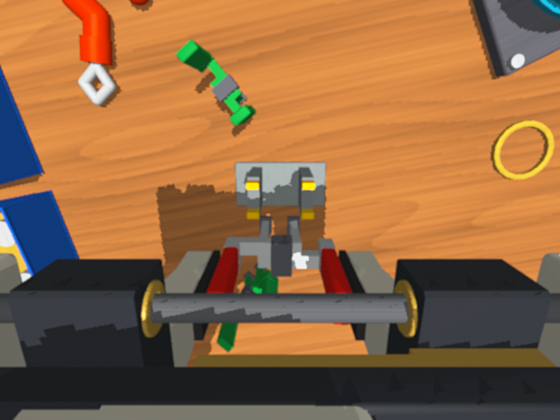

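Call:
{"method": "move_arm", "body": {
  "jaw": [0.295,0.295,0.295,0.295,0.295],
  "offset": [
    [0.03,0,0.01],
    [0.055,0,0.015],
    [0.055,0,0.015],
    [0.055,0,0.015],
    [0.055,0,0.015]
  ],
  "roll": [0,0,0,0,0]
}}

```text
t: 6.88
eef_pos: [0.4614, 0.0292, 0.2029]
ee_rot: [-1.573, -0.001, -1.764]
force: [1.3, -0.2, -1.8]
width: 0.0619
```

Call:
{"method": "move_arm", "body": {
  "jaw": [0.295,0.295,0.295,0.295,0.295],
  "offset": [
    [0.055,0,0.015],
    [0.055,0,0.015],
    [0.055,0,0.015],
    [0.055,0,0.015],
    [0.055,0,0.015]
  ],
  "roll": [0,0,0,0,0]
}}

```text
t: 7.5
eef_pos: [0.4822, -0.2548, 0.2025]
ee_rot: [-1.574, 0.0, -1.765]
force: [1.0, 0.4, -3.0]
width: 0.0617
```

Call:
{"method": "move_arm", "body": {
  "jaw": [0.295,0.295,0.295,0.295],
  "offset": [
    [0.029,0,0.015],
    [0,0.02,0],
    [0,0.02,0],
    [0,0,0]
  ],
  "roll": [0.08,0.08,0,0]
}}

```text
t: 8.0
eef_pos: [0.4902, -0.284, 0.1612]
ee_rot: [-1.577, -0.0, -1.925]
force: [0.2, -0.3, -1.4]
width: 0.0614
```

```bash
python3 - <<'E'
from h import *
s,f,c=shot("wrist","w3.png")
print(s["t"],s["eef_pos"],s["ee_rot"],s["force"],s["width"])
for th in("ring","eyes","rest","tips"):
    print(th,[(round(d["p"],2),np.round(d["position"],4)) for d in arm.landmark_of(f,th)])
np.savez("w3",R=c[0],p=c[1],K=c[2])
E
```

```text
8.0 [ 0.49016663 -0.28401657  0.16116618] [-1.57722827e+00 -3.47603935e-04 -1.92528928e+00] [ 0.24550654 -0.2915904  -1.3684005 ] 0.061387156954867406
ring []
eyes [(0.74, array([ 0.4901, -0.2835,  0.0133]))]
rest [(0.86, array([ 0.4513, -0.2671, -0.0005]))]
tips [(0.91, array([ 0.4929, -0.2889,  0.0868]))]
```

View pics/w3.png

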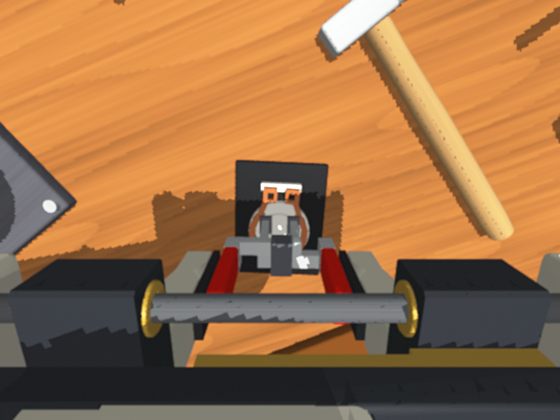

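```bash
python3 - <<'E'
from h import *
im=cv2.imread("pics/w3.png");cv2.imwrite("pics/z3.png",cv2.resize(im[150:250,225:345],None,fx=6,fy=6,interpolation=cv2.INTER_CUBIC))
E
```

```text
(no output)
```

View pics/z3.png

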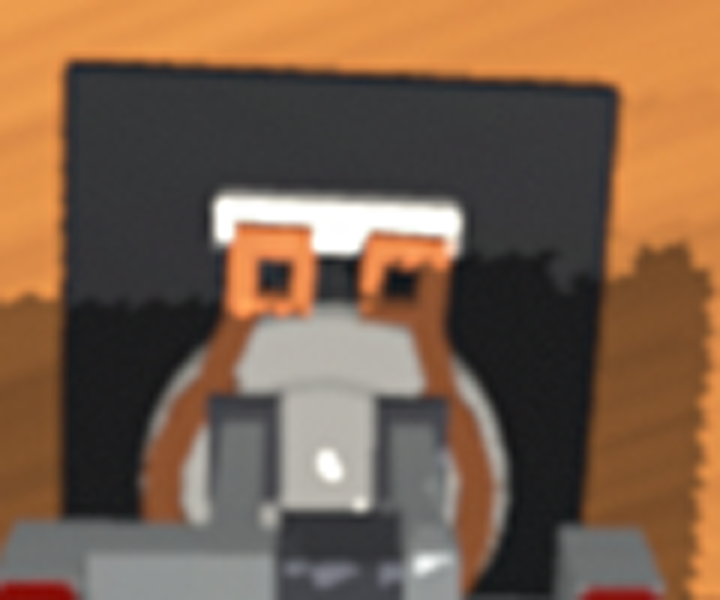

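```bash
cat >> h.py <<'E'
def toolplane(f,uv,ty):
    """pixel -> tool coords on plane tool y=ty"""
    H=f["hand_eye"];fl=210/np.tan(np.radians(f["fovy"])/2)
    uv=np.atleast_2d(uv);d=np.c_[(uv[:,0]-f["cx"])/fl,(uv[:,1]-f["cy"])/fl,np.ones(len(uv))]@H[:3,:3].T
    p=H[:3,3];return p+d*((ty-p[1])/d[:,1])[:,None]
HE=dict(fovy=65.18835956830804,cx=278.9982860552983,cy=210.12103043454076,hand_eye=np.array([[ 9.99999349e-01,4.53485048e-04,1.04673420e-03,-3.41925371e-04],[-8.65388388e-04,-2.96267442e-01,9.55104630e-01,-1.59585289e-01],[ 7.43238934e-04,-9.55104914e-01,-2.96266857e-01,8.11267652e-02],[0,0,0,1]]))
E
python3 - <<'E'
from h import *
print("shoulder",toolplane(HE,[[259.7,216.2],[271.7,216.2],[287.2,216.2],[299.7,216.2]],.0692))
# eyes: in tool frame approx depth: TCP z .1612 -> ring top .0205
e=toolplane(HE,[[270.9,196.7],[292.0,197.5]],.1612-.0205);print("eyes",e, np.linalg.norm(e[1]-e[0]), np.arctan2(e[1,2]-e[0,2],e[1,0]-e[0,0]))
# rest plate edges on bench z~0.00x
q=toolplane(HE,[[236.5,161],[327.5,165],[235.5,235],[322.5,233]],.1612-.003);print(q,np.linalg.norm(q[1]-q[0]),np.arctan2(q[1,2]-q[0,2],q[1,0]-q[0,0]))
E
```

```text
shoulder [[-0.0142429   0.0692      0.00548395]
 [-0.00544115  0.0692      0.00548797]
 [ 0.00592865  0.0692      0.00549317]
 [ 0.01509855  0.0692      0.00549736]]
eyes [[-0.00767759  0.1407      0.00125922]
 [ 0.0122776   0.1407      0.00048699]] 0.019970124587373825 -0.03867857270507387
[[-0.04116963  0.1582      0.0323174 ]
 [ 0.04710406  0.1582      0.02848197]
 [-0.04509369  0.1582     -0.04448907]
 [ 0.0450724   0.1582     -0.04223229]] 0.08835697794143865 -0.04342188220170471
```

Call:
{"method": "move_arm", "body": {
  "jaw": [0.295,0.295,0.295,0.295,0.295],
  "offset": [
    [0.002,0,0.001],
    [0,0.02,0],
    [0,0.02,0],
    [0,0,0],
    [0,0,0]
  ],
  "roll": [0,0.04,0,0,0]
}}

```text
t: 8.88
eef_pos: [0.4931, -0.287, 0.1255]
ee_rot: [-1.57, -0.0, -1.964]
force: [0.0, 0.1, -1.4]
width: 0.0616
```

```bash
python3 - <<'E'
from h import *
s,f,c=shot("wrist","w4.png")
print(s["t"],s["eef_pos"],s["ee_rot"],s["force"],s["width"])
im=f["pixels"];cv2.imwrite("pics/z4.png",cv2.resize(im[160:260,225:345],None,fx=6,fy=6,interpolation=cv2.INTER_CUBIC))
E
```

```text
8.875 [ 0.49314487 -0.28702702  0.1255432 ] [-1.56956544e+00 -1.18738942e-04 -1.96426429e+00] [ 0.0228474   0.09304405 -1.41730736] 0.061633592055556984
```

View pics/z4.png

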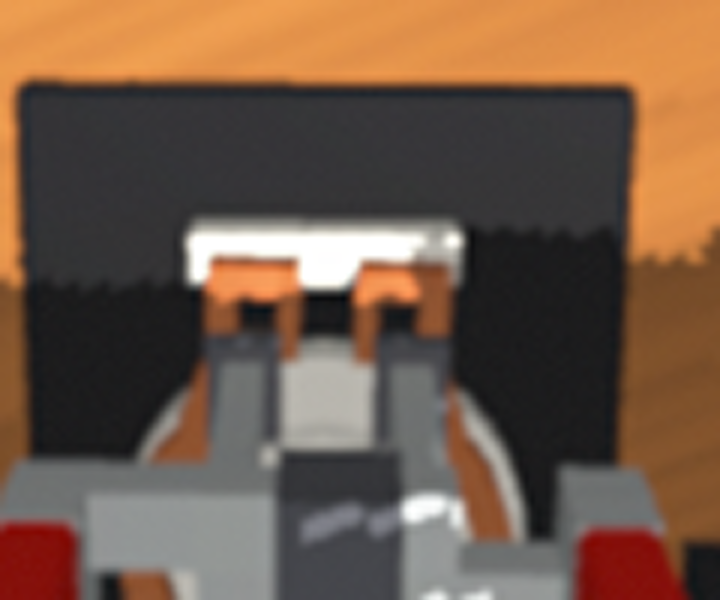

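```bash
python3 - <<'E'
from h import *
print("sh",toolplane(HE,[[225+243.5/6,160+335/6],[225+412.5/6,160+335/6]],.0692)*1000)
h=.1255
print("lugfront",toolplane(HE,[[225+252.5/6,160+262/6],[225+403.5/6,160+264/6]],h-.014)*1000)
print("holefront",toolplane(HE,[[225+257/6,160+302/6],[225+399/6,160+303/6]],h-.0205)*1000)
E
```

```text
sh [[-9.92445829 69.2         5.76904586]
 [10.72962153 69.2         5.77850982]]
lugfront [[-10.28292786 111.5          2.83736932]
 [ 11.33735085 111.5          2.54997925]]
holefront [[ -9.47044522 105.          -1.13774999]
 [ 10.49694633 105.          -1.27555096]]
```

Call:
{"method": "move_arm", "body": {
  "jaw": [0.295,0.295,0.295],
  "offset": [
    [0,0,-0.0037],
    [0,0,0],
    [0,0,0]
  ],
  "roll": [0.006,0,0]
}}

```text
t: 9.3
eef_pos: [0.4892, -0.2853, 0.1249]
ee_rot: [-1.57, 0.0, -1.97]
force: [0.7, 0.2, -2.1]
width: 0.0623
```

```bash
python3 - <<'E'
from h import *
s,f,c=shot("wrist","w5.png")
print(s["t"],s["eef_pos"],s["ee_rot"],s["force"],s["width"])
im=f["pixels"];cv2.imwrite("pics/z5.png",cv2.resize(im[160:260,225:345],None,fx=6,fy=6,interpolation=cv2.INTER_CUBIC))
E
```

```text
9.3 [ 0.48921462 -0.28533373  0.1249022 ] [-1.57023277e+00  8.03045880e-05 -1.97049953e+00] [ 0.65040862  0.15487274 -2.11842781] 0.062346713262954497
```

View pics/z5.png

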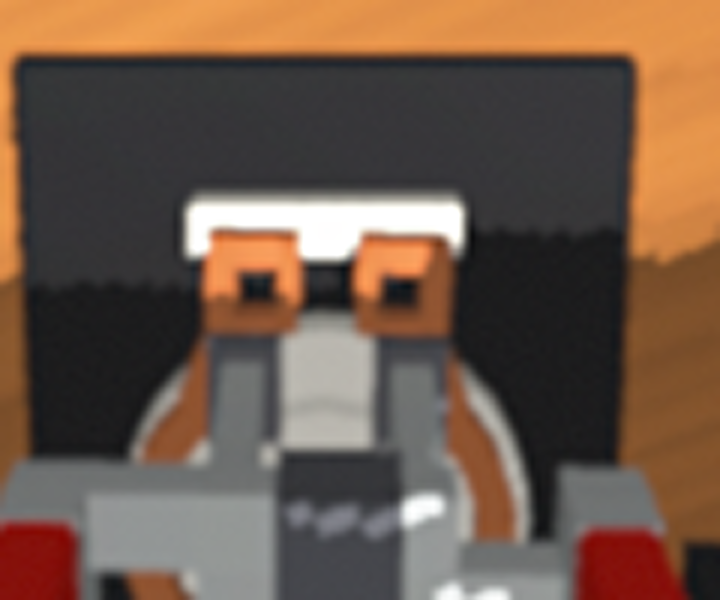

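```bash
python3 - <<'E'
from h import *
s=arm.get_state();print(s["eef_pos"],s["ee_rot"])
h=s["eef_pos"][2]
g=lambda x,y,d:(toolplane(HE,[[225+x/6,160+y/6]],d)*1000)[0,[0,2]].round(2)
print("sh",g(244,336,.0692),g(412,336,.0692))
print("lugfrontbot -7",g(252.5,232,h-.014),g(404,234,h-.014))
print("holefront top -3.5",g(257,271,h-.0205),g(400,273,h-.0205))
print("holerear bottom +3.5",g(257,302,h-.014),g(400,303,h-.014))
print("lug x edges",g(204,290,h-.0205),g(302,290,h-.0205),g(355,290,h-.0205),g(453,290,h-.0205))
E
```

```text
[ 0.48923104 -0.28534712  0.12480235] [-1.57040517e+00  2.22007801e-05 -1.97046151e+00]
sh [-9.86  5.64] [10.67  5.65]
lugfrontbot -7 [-10.21   7.48] [11.32  7.19]
holefront top -3.5 [-9.4   3.61] [10.56  3.33]
holerear bottom +3.5 [-9.67 -2.94] [10.88 -3.08]
lug x edges [-16.85   0.83] [-3.13  0.84] [4.29 0.84] [18.    0.85]
```

Call:
{"method": "move_arm", "body": {
  "jaw": [0.295,0.295,0.295,0.295],
  "offset": [
    [0.0002,0,0.001],
    [0,0.013,0],
    [0,0.013,0],
    [0,0,0]
  ],
  "roll": [0.01,0,0,0]
}}

```text
t: 9.85
eef_pos: [0.4887, -0.2856, 0.0966]
ee_rot: [-1.574, -0.0, -1.981]
force: [-0.3, 0.3, -2.3]
width: 0.0615
```

```bash
python3 - <<'E'
from h import *
s,f,c=shot("wrist","w6.png")
print(s["t"],s["eef_pos"],s["ee_rot"],s["force"],s["width"])
im=f["pixels"];cv2.imwrite("pics/z6.png",cv2.resize(im[160:260,225:345],None,fx=6,fy=6,interpolation=cv2.INTER_CUBIC))
E
```

```text
9.85 [ 0.48873592 -0.28556606  0.09662716] [-1.57424073e+00 -4.93108900e-04 -1.98083310e+00] [-0.27883279  0.3120433  -2.30834206] 0.06146408943480371
```

View pics/z6.png

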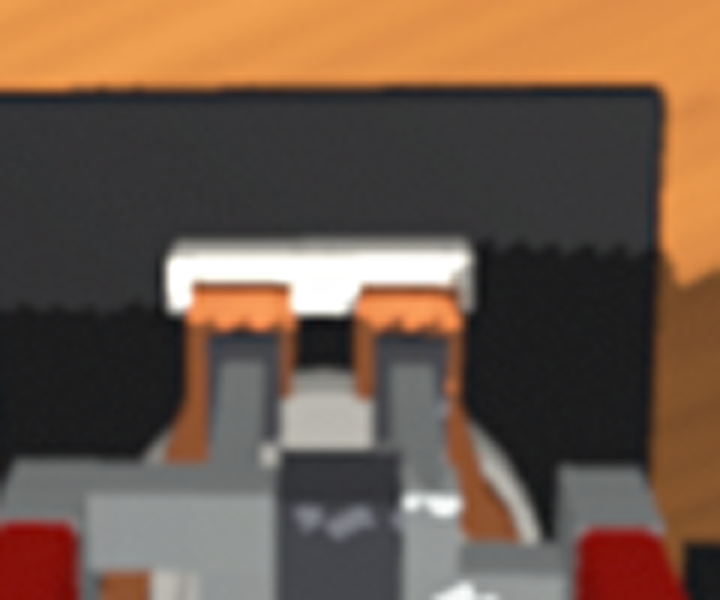

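Call:
{"method": "move_arm", "body": {
  "jaw": [0.295,0.295],
  "offset": [
    [0,0,0],
    [0,0,0]
  ],
  "roll": [0,0]
}}

```text
t: 10.15
eef_pos: [0.4903, -0.286, 0.0989]
ee_rot: [-1.57, 0.0, -1.98]
force: [-0.1, 0.1, -2.0]
width: 0.0617
```

```bash
python3 - <<'E'
from h import *
s,f,c=shot("wrist","w7.png")
print(s["t"],s["eef_pos"],s["ee_rot"],s["force"],s["width"])
im=f["pixels"];cv2.imwrite("pics/z7.png",cv2.resize(im[180:240,245:315],None,fx=10,fy=10,interpolation=cv2.INTER_CUBIC))
E
```

```text
10.15 [ 0.49026315 -0.28597172  0.09894209] [-1.57009214e+00  6.82223659e-05 -1.98048961e+00] [-0.13379152  0.05009958 -2.02312074] 0.0616621263683711
```

View pics/z7.png

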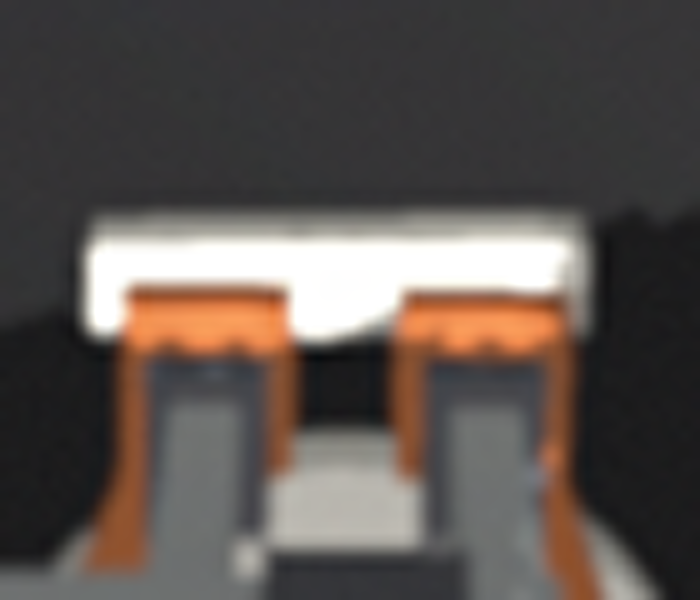

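```bash
python3 - <<'E'
from h import *
h=.0989
g=lambda x,y,d:(toolplane(HE,[[245+x/10,180+y/10]],d)*1000)[0,[0,2]].round(2)
print("sh",g(208,355,.0692),g(486,355,.0692))
print("lugfrontbot -7",g(207,289,h-.014),g(484,291,h-.014))
E
```

```text
sh [-9.76  6.03] [10.62  6.04]
lugfrontbot -7 [-10.43   6.28] [11.14  6.13]
```

Call:
{"method": "move_arm", "body": {
  "jaw": [0.295,0.295,0.295,0.295,0.295],
  "offset": [
    [0,0.002,-0.0002],
    [0,0.002,0],
    [0,0.001,0],
    [0,0,0],
    [0,0,0]
  ],
  "roll": [0,0,0,0,0]
}}

```text
t: 10.82
eef_pos: [0.4898, -0.2858, 0.0936]
ee_rot: [-1.571, -0.0, -1.981]
force: [0.2, -0.0, -2.9]
width: 0.0619
```

Call:
{"method": "move_arm", "body": {
  "jaw": [0.295,0.295,0.295,0.295,0.295],
  "offset": [
    [0,0.002,0],
    [0,0.001,0],
    [0,0,0],
    [0,0,0],
    [0,0,0]
  ],
  "roll": [0,0,0,0,0]
}}

```text
t: 11.45
eef_pos: [0.4898, -0.2858, 0.0906]
ee_rot: [-1.571, -0.0, -1.981]
force: [-0.0, 1.1, -2.9]
width: 0.0617
```

Call:
{"method": "move_arm", "body": {
  "jaw": [0.295,0.295,0.295],
  "offset": [
    [0,0.0008,0],
    [0,0,0],
    [0,0,0]
  ],
  "roll": [0,0,0]
}}

```text
t: 11.82
eef_pos: [0.4899, -0.2858, 0.0899]
ee_rot: [-1.571, -0.0, -1.981]
force: [-0.3, -0.3, -1.4]
width: 0.062
```

Call:
{"method": "move_arm", "body": {
  "jaw": [0.295,0.295,0.295],
  "offset": [
    [0,0.0006,0],
    [0,0,0],
    [0,0,0]
  ],
  "roll": [0,0,0]
}}

```text
t: 12.2
eef_pos: [0.4903, -0.286, 0.0897]
ee_rot: [-1.57, -0.0, -1.98]
force: [-1.5, 0.2, 5.8]
width: 0.0621
```

Call:
{"method": "move_arm", "body": {
  "jaw": [0.31,0.325,0.34,0.36,0.38],
  "offset": [
    [0,-0.0003,0],
    [0,0,0],
    [0,0,0],
    [0,0,0],
    [0,0,0]
  ],
  "roll": [0,0,0,0,0]
}}

```text
t: 12.82
eef_pos: [0.4901, -0.286, 0.0897]
ee_rot: [-1.57, -0.0, -1.98]
force: [0.2, -1.0, 5.8]
width: 0.0551
```

Call:
{"method": "move_arm", "body": {
  "jaw": [0.395,0.41,0.42,0.42,0.42],
  "offset": [
    [0,0,0],
    [0,0,0],
    [0,0,0],
    [0,0,0],
    [0,0,0]
  ],
  "roll": [0,0,0,0,0]
}}

```text
t: 13.45
eef_pos: [0.4902, -0.286, 0.0897]
ee_rot: [-1.57, -0.0, -1.98]
force: [0.1, -0.1, 4.4]
width: 0.0509
```

```bash
python3 - <<'E'
from h import *
s,f,c=shot("wrist","w8.png")
print(s["t"],s["eef_pos"],s["ee_rot"],s["force"],s["width"])
im=f["pixels"];cv2.imwrite("pics/z8.png",cv2.resize(im[170:250,225:335],None,fx=7,fy=7,interpolation=cv2.INTER_CUBIC))
E
```

```text
13.45 [ 0.49016397 -0.28597817  0.0897448 ] [-1.57001849e+00 -2.13665027e-05 -1.98046282e+00] [ 0.13465151 -0.12269486  4.36236373] 0.05085382690395844
```

View pics/z8.png

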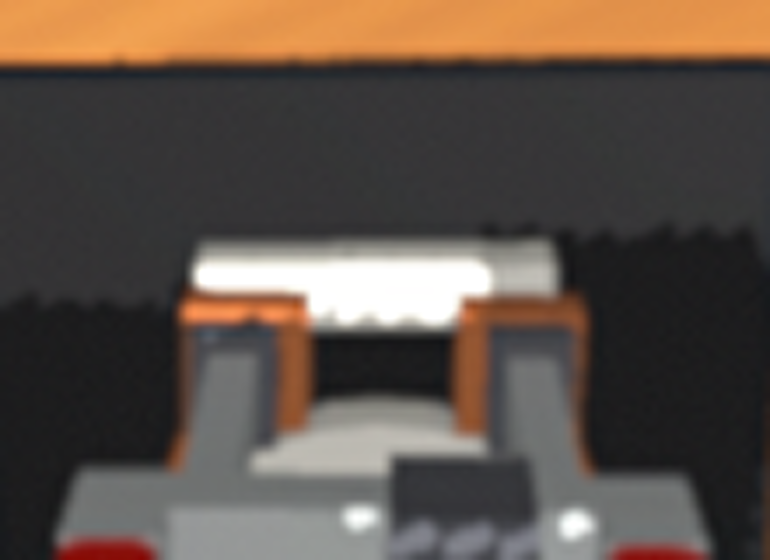

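```bash
python3 - <<'E'
from h import *
g=lambda x,y,d:(toolplane(HE,[[225+x/7,170+y/7]],d)*1000)[0,[0,2]].round(2)
h=.0897
print([g(x,340,h-.0205) for x in(180,312,455,588)])
print("sh",[g(x,345,.0692) for x in(192,278,490,575)])
h=.0989
k=lambda x,y,d:(toolplane(HE,[[245+x/10,180+y/10]],d)*1000)[0,[0,2]].round(2)
print([k(x,340,h-.0205) for x in(122,292,394,575)])
E
```

```text
[array([-20.88,   3.65]), array([-7.02,  3.65]), array([8.  , 3.66]), array([21.97,  3.66])]
sh [array([-19.63,   3.09]), array([-10.59,   3.1 ]), array([11.69,  3.11]), array([20.62,  3.11])]
[array([-16.68,   4.21]), array([-3.73,  4.21]), array([4.03, 4.21]), array([17.82,  4.22])]
```

Call:
{"method": "move_arm", "body": {
  "jaw": [0.43,0.44,0.44,0.44,0.44],
  "offset": [
    [0,0,0],
    [0,0,0],
    [0,-0.005,0],
    [0,-0.01,0],
    [0,-0.015,0]
  ],
  "roll": [0,0,0,0,0]
}}

```text
t: 14.12
eef_pos: [0.4892, -0.2856, 0.1196]
ee_rot: [-1.572, -0.0, -1.981]
force: [-0.1, 0.2, -3.3]
width: 0.0492
```

Call:
{"method": "move_arm", "body": {
  "jaw": [0.44,0.44,0.44,0.44,0.44],
  "offset": [
    [0,-0.025,0],
    [0,-0.03,0],
    [0,-0.03,0],
    [0,-0.02,0],
    [0,0,0]
  ],
  "roll": [0,0,0,0,0]
}}

```text
t: 14.75
eef_pos: [0.4906, -0.2861, 0.2268]
ee_rot: [-1.567, 0.001, -1.98]
force: [1.1, -0.1, -3.0]
width: 0.0494
```

```bash
python3 - <<'E'
from h import *
s,f,c=shot("wrist","w9.png")
print(s["t"],s["eef_pos"],s["ee_rot"],s["force"],s["width"])
s2,f2,c2=shot("scene","s9.png")
im=f["pixels"];cv2.imwrite("pics/z9.png",cv2.resize(im[170:250,225:335],None,fx=7,fy=7,interpolation=cv2.INTER_CUBIC))
q=proj(c2,s["eef_pos"])[0].astype(int);print(q)
im=f2["pixels"];x,y=q;cv2.imwrite("pics/z9s.png",cv2.resize(im[max(0,y-40):y+60,max(0,x-60):x+60],None,fx=6,fy=6,interpolation=cv2.INTER_CUBIC))
E
```

```text
14.75 [ 0.490648   -0.28606797  0.2268286 ] [-1.56674547e+00  6.69028609e-04 -1.98044560e+00] [ 1.05358052 -0.14953674 -3.03914565] 0.04939610184804335
[208 110]
```

View pics/z9.png

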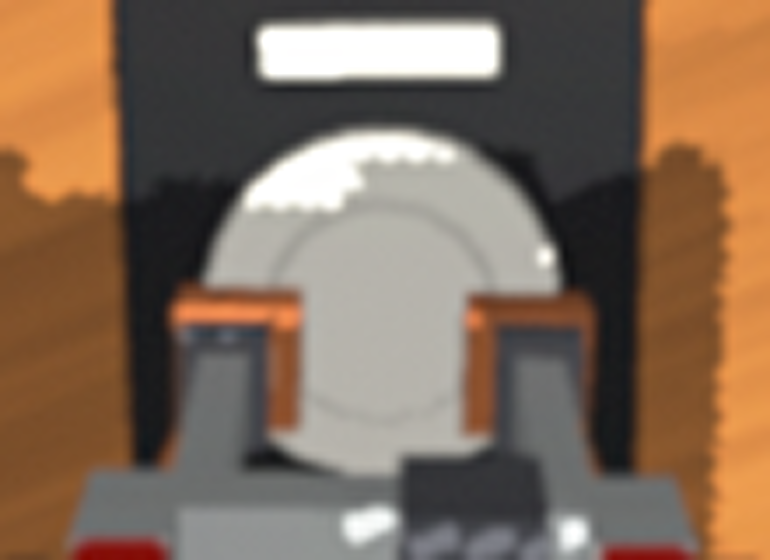

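View pics/z9s.png

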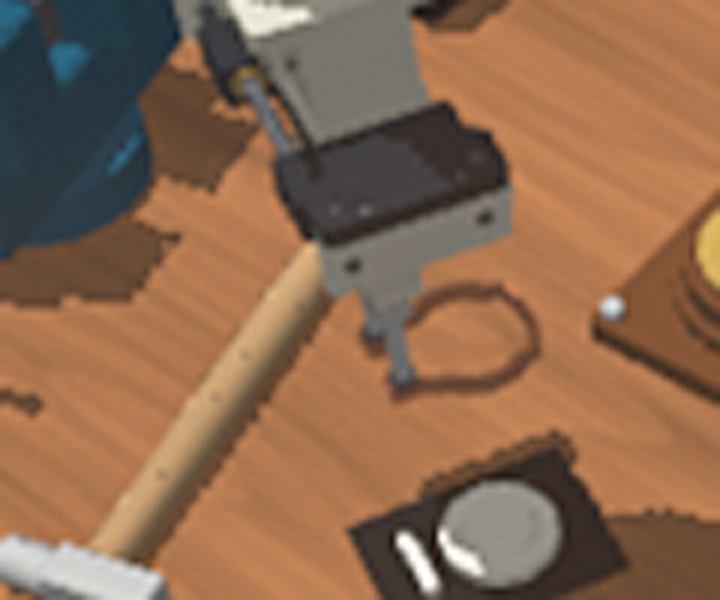

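Call:
{"method": "move_arm", "body": {
  "jaw": [0.44,0.44,0.44,0.44,0.44],
  "offset": [
    [-0.025,0,-0.005],
    [-0.04,0,-0.008],
    [-0.045,0,-0.009],
    [-0.045,0,-0.009],
    [-0.045,0,-0.009]
  ],
  "roll": [0,0,0,0,0]
}}

```text
t: 15.48
eef_pos: [0.5322, -0.085, 0.2232]
ee_rot: [-1.573, -0.001, -1.981]
force: [1.0, 0.1, -2.4]
width: 0.049
```

Call:
{"method": "move_arm", "body": {
  "jaw": [0.44,0.44,0.44,0.44,0.44],
  "offset": [
    [-0.043,0,-0.009],
    [-0.04,0,-0.005],
    [-0.025,0,-0.005],
    [0,0,0],
    [0,0,0]
  ],
  "roll": [0,0,0,0,0]
}}

```text
t: 16.1
eef_pos: [0.5577, 0.0198, 0.2235]
ee_rot: [-1.572, -0.001, -1.98]
force: [-1.1, -0.7, -2.1]
width: 0.0494
```

Call:
{"method": "move_arm", "body": {
  "jaw": [0.44,0.44],
  "offset": [
    [0,0,0],
    [0,0,0]
  ],
  "roll": [0,0]
}}

```text
t: 16.35
eef_pos: [0.5582, 0.0195, 0.2244]
ee_rot: [-1.571, -0.0, -1.982]
force: [-0.6, -0.7, -2.6]
width: 0.0494
```

```bash
python3 - <<'E'
from h import *
s,f,c=shot("wrist","w10.png")
print(s["t"],s["eef_pos"],s["ee_rot"],s["force"],s["width"])
for th in("fixture",):
    print(th,[(round(d["p"],2),np.round(d["position"],4)) for d in arm.landmark_of(f,th)])
print([(round(d["p"],2),np.round(d["position"],4)) for d in arm.recognise(f,"disc_spring")])
np.savez("w10",R=c[0],p=c[1],K=c[2])
E
```

```text
16.35 [0.55818985 0.01947609 0.22440812] [-1.57092426e+00 -6.92792762e-05 -1.98160072e+00] [-0.56981582 -0.69619101 -2.59019742] 0.04935010908302869
fixture [(0.95, array([ 0.5995,  0.001 , -0.0032]))]
[(0.94, array([ 0.6115, -0.0029,  0.0714])), (0.52, array([0.7697, 0.1909, 0.0051]))]
```

View pics/w10.png

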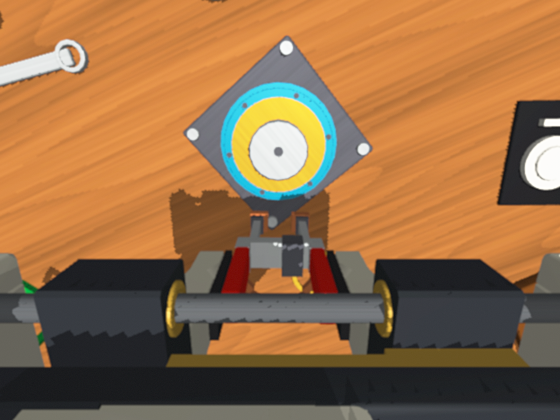

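```bash
cat > axle.py <<'E'
from h import *
from scipy.optimize import least_squares
def contours(im,roi):
    x0,y0,x1,y1=roi
    sub=cv2.resize(im[y0:y1,x0:x1],None,fx=4,fy=4,interpolation=cv2.INTER_CUBIC)
    hsv=cv2.cvtColor(sub,cv2.COLOR_BGR2HSV)
    yel=((hsv[...,0]>17)&(hsv[...,0]<32)&(hsv[...,1]>120)&(hsv[...,2]>120)).astype('uint8')
    whi=((hsv[...,1]<30)&(hsv[...,2]>195)).astype('uint8')
    out={}
    for n,m in(("yel",yel),("whi",whi)):
        cs,_=cv2.findContours(m,cv2.RETR_EXTERNAL,cv2.CHAIN_APPROX_NONE)
        k=max(cs,key=cv2.contourArea)[:,0,:]; k=cv2.convexHull(k)[:,0,:] if n=="whi" else k
        out[n]=(k+0.5)/4-0.5+[x0,y0]
    return out
E
python3 - <<'E'
from axle import *
im=cv2.imread("pics/w10.png");k=contours(im,(205,70,355,215))
d=np.load("w10.npz");c=(d["R"],d["p"],d["K"])
v=im.copy()
for n in k:
    cv2.polylines(v,[k[n].round().astype(int)],True,(255,0,255));e=cv2.fitEllipse(k[n].astype('float32'));print(n,e)
cv2.imwrite("pics/z10.png",cv2.resize(v[70:215,205:355],None,fx=4,fy=4))
Y=k["yel"]
# yellow: circle r=44mm at height h
def res(p):
    P=plane(c,Y,p[2]);return np.hypot(P[:,0]-p[0],P[:,1]-p[1])-.044
r=least_squares(res,[.605,0,.07],loss="soft_l1",f_scale=.0005);print("spring",r.x,np.std(r.fun))
for rad in(.022,.023,.025):
    W=k["whi"]
    r2=least_squares(lambda p:np.hypot(*(plane(c,W,p[2])[:,:2]-p[:2]).T)-rad,[.605,0,.11],loss="soft_l1",f_scale=.0005);print("axle",rad,r2.x,np.std(r2.fun))
for h in(.10,.105,.11,.115): print(h,plane(c,[[278,151.7]],h))
E
```

```text
yel ((278.06878662109375, 144.11570739746094), (92.02923583984375, 93.38529968261719), 178.97447204589844)
whi ((278.1310729980469, 150.0391387939453), (57.269596099853516, 57.952449798583984), 4.404184818267822)
spring [0.60125718 0.00179026 0.0657422 ] 0.00012012511455100175
axle 0.022 [6.04278125e-01 3.02165858e-04 1.29757737e-01] 9.410577533110542e-05
axle 0.023 [0.60298539 0.00088506 0.11820255] 9.838340369516285e-05
axle 0.025 [0.60039992 0.00205083 0.09509237] 0.00010693876611852802
0.1 [[0.60028507 0.0022194  0.1       ]]
0.105 [[0.60085611 0.00195983 0.105     ]]
0.11 [[0.60142716 0.00170027 0.11      ]]
0.115 [[0.6019982 0.0014407 0.115    ]]
```

View pics/z10.png

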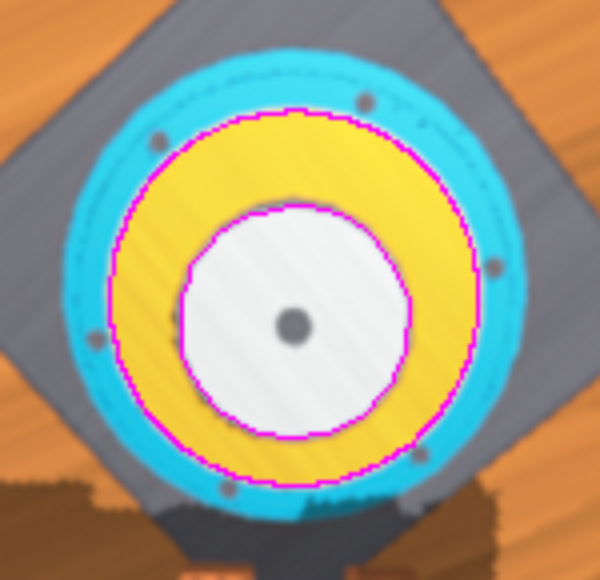

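```bash
python3 - <<'E'
from h import *
im=cv2.imread("pics/w10.png");cv2.imwrite("pics/z11.png",cv2.resize(im[195:285,225:335],None,fx=7,fy=6.6,interpolation=cv2.INTER_CUBIC))
print(toolplane(HE,[[225+172/7,170+293/7],[225+592/7,170+295/7]],.0757)*1000)
print("axle",toolplane(HE,[[278.2,151.6]],.2244-.104)*1000)
print("axle spring",toolplane(HE,[[278.07,144.1]],.2244-.0657)*1000)
E
```

```text
[[-22.18891074  75.7          6.76690379]
 [ 22.89409679  75.7          6.56289426]]
axle [[ -0.74877795 120.4         46.09997123]]
axle spring [[ -0.92875667 158.7         48.41544832]]
```

View pics/z11.png

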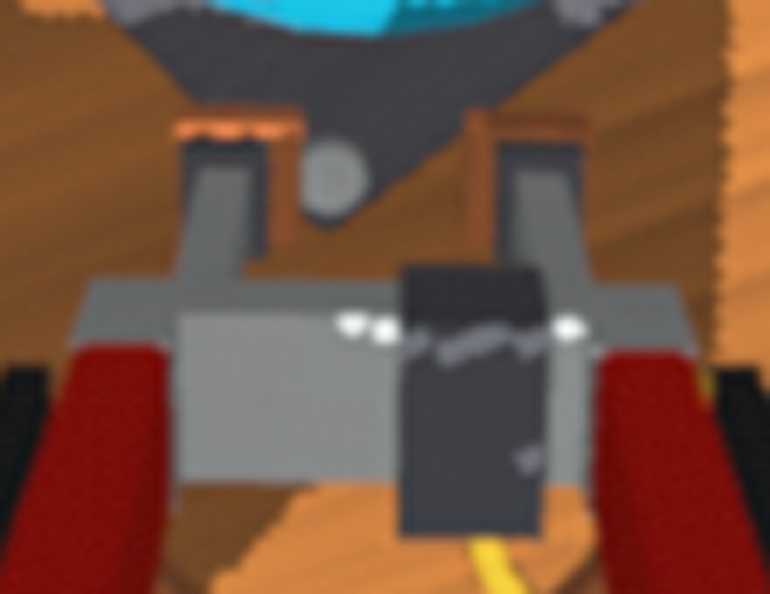

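Call:
{"method": "move_arm", "body": {
  "jaw": [0.44,0.44,0.44,0.44,0.44],
  "offset": [
    [-0.0012,0,0.0236],
    [0,0,0.03],
    [0,0,0.02],
    [0,0,0.01],
    [0,0,0]
  ],
  "roll": [0,0,0,0,0]
}}

```text
t: 17.12
eef_pos: [0.6355, -0.0122, 0.224]
ee_rot: [-1.571, -0.0, -1.981]
force: [-0.3, -0.2, -2.6]
width: 0.0491
```

Call:
{"method": "move_arm", "body": {
  "jaw": [0.44,0.44,0.44,0.44,0.44],
  "offset": [
    [0,0.012,0],
    [0,0.013,0],
    [0,0.01,0],
    [0,0,0],
    [0,0,0]
  ],
  "roll": [0,0,0,0,0]
}}

```text
t: 17.75
eef_pos: [0.6357, -0.012, 0.1897]
ee_rot: [-1.57, -0.0, -1.98]
force: [0.8, -0.1, -2.3]
width: 0.0488
```

```bash
python3 - <<'E'
from h import *
s,f,c=shot("wrist","w12.png")
print(s["t"],s["eef_pos"],s["ee_rot"],s["force"],s["width"])
im=f["pixels"];cv2.imwrite("pics/z12.png",cv2.resize(im[170:260,215:345],None,fx=6,fy=6,interpolation=cv2.INTER_CUBIC))
s2,f2,c2=shot("scene","s12.png")
x,y=proj(c2,s["eef_pos"])[0].astype(int)
im=f2["pixels"];cv2.imwrite("pics/z12s.png",cv2.resize(im[y-40:y+60,x-60:x+60],None,fx=6,fy=6,interpolation=cv2.INTER_CUBIC))
E
```

```text
17.75 [ 0.63573819 -0.01195178  0.18970326] [-1.57043057e+00 -9.51392187e-06 -1.98030560e+00] [ 0.82631989 -0.11532207 -2.29141147] 0.04879777636685533
```

View pics/z12.png

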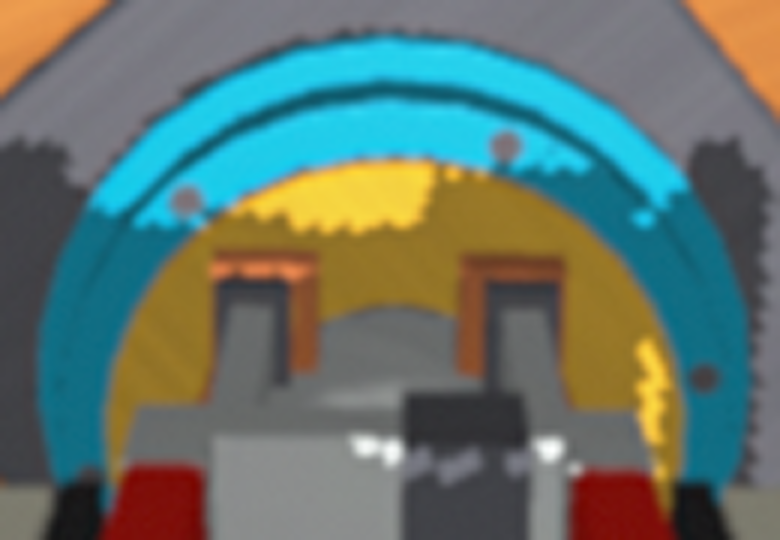

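View pics/z12s.png

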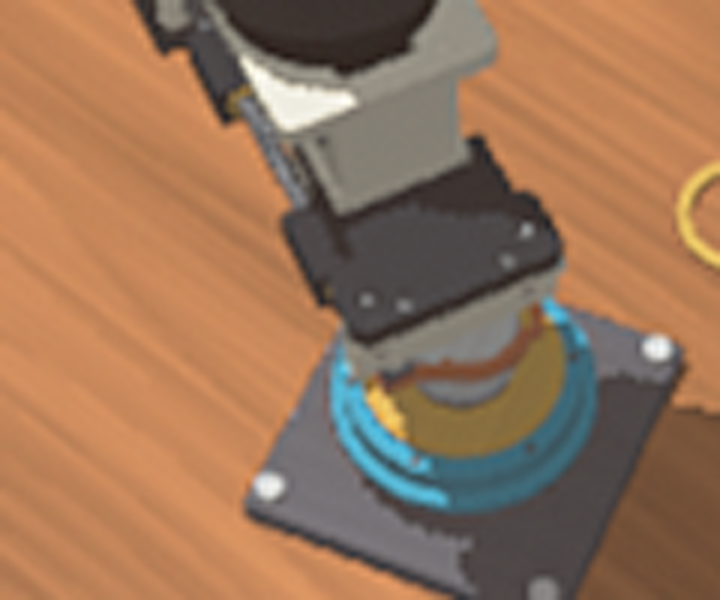

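```bash
cat > fit.py <<'E'
import sys
from axle import *
def fit(fn,h):
    im=cv2.imread(fn);sub=cv2.resize(im[150:262,205:355],None,fx=4,fy=4,interpolation=cv2.INTER_CUBIC)
    hsv=cv2.cvtColor(sub,cv2.COLOR_BGR2HSV)
    # boundary blue->yellow: scan rays from guess center outward
    H=hsv[...,0].astype(int);S=hsv[...,1].astype(int)
    blue=(H>80)&(H<110)&(S>120);yel=(H>15)&(H<35)&(S>110)
    return sub,blue,yel
def pts(fn):
    sub,blue,yel=fit(fn,0)
    P=[];Hh,W=blue.shape
    cx,cy=(280.5-205)*4,(232-150)*4
    for a in np.linspace(-np.pi*0.98,-0.02*np.pi,120):
        last=None
        for r in np.arange(100,330,0.5):
            x=int(round(cx+r*np.cos(a)));y=int(round(cy+r*np.sin(a)))
            if not(0<=x<W and 0<=y<Hh):break
            if yel[y,x]:last=r
            if blue[y,x] and last and r-last<6:
                rr=(r+last)/2;P.append([(cx+rr*np.cos(a)+.5)/4-.5+205,(cy+rr*np.sin(a)+.5)/4-.5+150]);break
    return np.array(P)
def solve(fn,tcpz,hs=None):
    P=pts(fn)
    for h in(hs or [.060,.064,.066,.068,.072]):
        Q=toolplane(HE,P,tcpz-h)[:,[0,2]]
        r=least_squares(lambda p:np.hypot(*(Q-p[:2]).T)-.044,[0,-.037],loss="soft_l1",f_scale=.0003)
        print(h,(r.x*1000).round(2),"rms",np.std(r.fun)*1e3,"mean",np.mean(r.fun)*1e3,len(P))
    r=least_squares(lambda p:np.hypot(*(toolplane(HE,P,tcpz-p[2])[:,[0,2]]-p[:2]).T)-.044,[0,-.037,.066],loss="soft_l1",f_scale=.0003)
    print("free",(r.x*1000).round(2),np.std(r.fun)*1e3)
    v=cv2.imread(fn);[cv2.circle(v,tuple(p.round().astype(int)),0,(255,0,255)) for p in P]
    cv2.imwrite("pics/fit.png",cv2.resize(v[150:262,205:355],None,fx=5,fy=5))
E
python3 - <<'E'
from fit import *
solve("pics/w12.png",.1897)
g=lambda x,y,d:(toolplane(HE,[[215+x/6,170+y/6]],d)*1000)[0,[0,2]].round(2)
print("lugs outer",g(212,340,.0692),g(565,340,.0692),"inner",g(318,340,.0692),g(460,340,.0692))
print("lug front bot",g(265,256,.0757),g(512,256,.0757))
print("axle front edge (r25 at spring+9.5)",g(397,305,.1897-.0665-.0095))
print("axle top edge?",g(397,395,.1897-.1035))
E
```

```text
0.06 [  1.21 -38.82] rms 0.3561360329048941 mean 0.12594153475021264 106
0.064 [  1.22 -37.84] rms 0.21916664926629226 mean 0.05769492529624604 106
0.066 [  1.23 -37.37] rms 0.1578196102060625 mean 0.03123843702918707 106
0.068 [  1.24 -36.89] rms 0.11308768583301126 mean 0.010866535465601138 106
0.072 [  1.26 -35.95] rms 0.14681737760932254 mean -0.027258890680106975 106
free [  1.24 -36.62  69.17] 0.10434066915525728
lugs outer [-21.32  -2.68] [22.27 -2.67] inner [-8.23 -2.68] [ 9.3  -2.67]
lug front bot [-14.99   6.13] [15.96  6.15]
axle front edge (r25 at spring+9.5) [  1.87 -13.51]
axle top edge? [  1.68 -16.73]
```

View pics/fit.png

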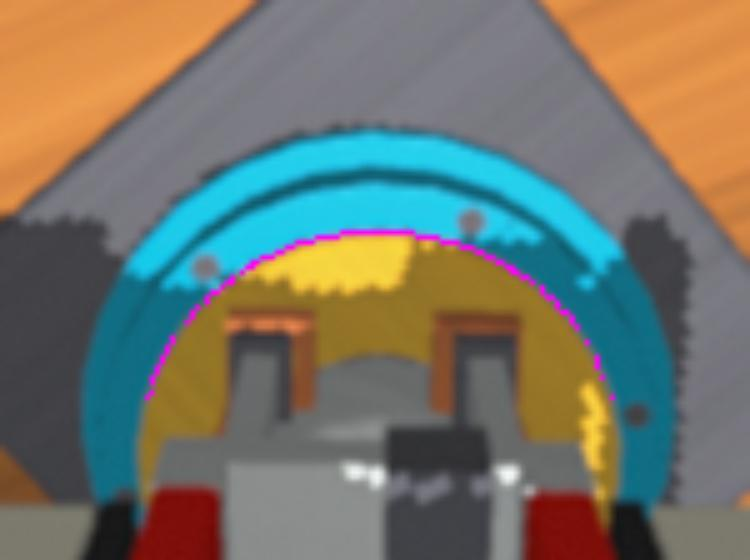

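Call:
{"method": "move_arm", "body": {
  "jaw": [0.44,0.44,0.44,0.44],
  "offset": [
    [0.0007,0,0.0002],
    [0,0,0],
    [0,0,0],
    [0,0,0]
  ],
  "roll": [0,0,0,0]
}}

```text
t: 18.35
eef_pos: [0.6354, -0.0127, 0.1895]
ee_rot: [-1.571, -0.0, -1.981]
force: [-0.4, -0.0, -3.9]
width: 0.049
```

```bash
python3 - <<'E'
from fit import *
s,f,c=shot("wrist","w13.png")
print(s["t"],s["eef_pos"],s["ee_rot"],s["force"],s["moment"],s["width"])
solve("pics/w13.png",s["eef_pos"][2],[.066,.068])
im=f["pixels"];cv2.imwrite("pics/z13.png",cv2.resize(im[170:260,215:345],None,fx=6,fy=6,interpolation=cv2.INTER_CUBIC))
E
```

```text
18.35 [ 0.63544187 -0.01273228  0.18948525] [-1.57080259e+00 -8.70208433e-07 -1.98057525e+00] [-0.42375112 -0.01687121 -3.91741766] [ 0.0047878   0.03981215 -0.03178194] 0.04897513285767398
0.066 [  0.43 -37.35] rms 0.21868562265419184 mean 0.04969243755441537 102
0.068 [  0.44 -36.87] rms 0.1654252666965576 mean 0.023500994941147883 102
free [  0.45 -36.31  70.38] 0.1354588182348604
```

View pics/z13.png

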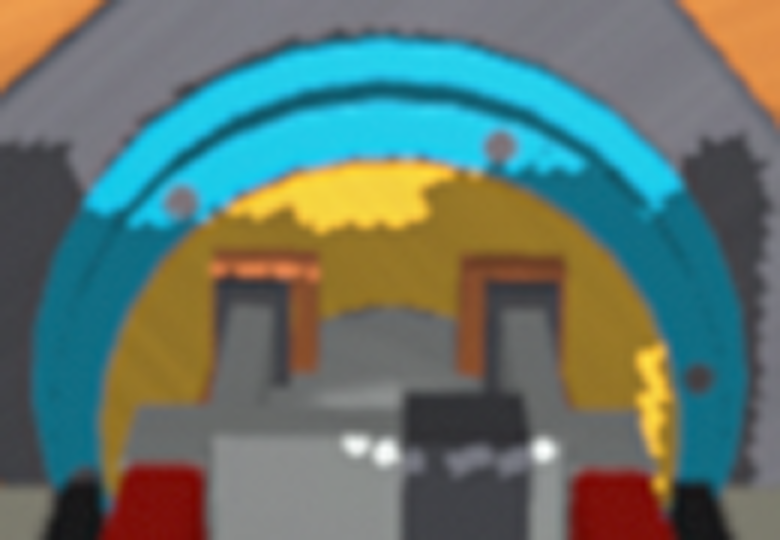

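Call:
{"method": "move_arm", "body": {
  "jaw": [0.44,0.44,0.44,0.44,0.44],
  "offset": [
    [0,0.004,0.0002],
    [0,0.004,0],
    [0,0.003,0],
    [0,0.002,0],
    [0,0,0]
  ],
  "roll": [0,0,0,0,0]
}}

```text
t: 19.02
eef_pos: [0.6356, -0.0129, 0.1763]
ee_rot: [-1.571, -0.0, -1.981]
force: [0.1, -2.1, -3.6]
width: 0.049
```

Call:
{"method": "move_arm", "body": {
  "jaw": [0.44,0.44,0.44,0.44,0.44],
  "offset": [
    [0,0.002,0],
    [0,0.003,0],
    [0,0.003,0],
    [0,0.002,0],
    [0,0,0]
  ],
  "roll": [0,0,0,0,0]
}}

```text
t: 19.65
eef_pos: [0.6356, -0.0129, 0.1662]
ee_rot: [-1.571, -0.0, -1.981]
force: [1.2, -0.9, -2.8]
width: 0.0493
```

```bash
python3 - <<'E'
from fit import *
s,f,c=shot("wrist","w14.png")
print(s["t"],s["eef_pos"],s["ee_rot"],s["force"],s["moment"],s["width"])
solve("pics/w14.png",s["eef_pos"][2],[.066,.068])
im=f["pixels"];cv2.imwrite("pics/z14.png",cv2.resize(im[170:260,215:345],None,fx=6,fy=6,interpolation=cv2.INTER_CUBIC))
E
```

```text
19.65 [ 0.63558866 -0.01285567  0.16622366] [-1.57104108e+00 -2.05194973e-04 -1.98065058e+00] [ 1.19281585 -0.86414605 -2.84132916] [-0.55497496 -0.08679257  0.01718457] 0.04926539036268522
0.066 [  0.44 -37.58] rms 0.15031582504209307 mean 0.016615846972034255 84
0.068 [  0.39 -37.03] rms 0.12715295653100328 mean 0.00763627781352047 84
free [  0.35 -36.5   69.97] 0.11894152889911959
```

View pics/z14.png

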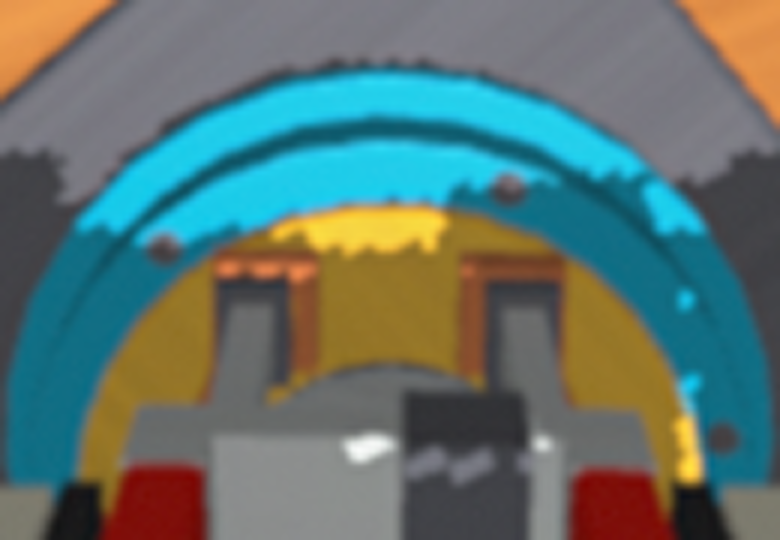

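Call:
{"method": "move_arm", "body": {
  "jaw": [0.44,0.44,0.44,0.44,0.44],
  "offset": [
    [0,0.003,0],
    [0,0.003,0],
    [0,0.002,0],
    [0,0,0],
    [0,0,0]
  ],
  "roll": [0,0,0,0,0]
}}

```text
t: 20.32
eef_pos: [0.6355, -0.0128, 0.1584]
ee_rot: [-1.571, -0.0, -1.981]
force: [-0.7, -0.9, -3.6]
width: 0.0491
```

```bash
python3 - <<'E'
from fit import *
s,f,c=shot("wrist","w15.png")
print(s["t"],s["eef_pos"],s["ee_rot"],s["force"],s["moment"],s["width"])
s=arm.get_state();print(s["force"],s["moment"])
im=f["pixels"];cv2.imwrite("pics/z15.png",cv2.resize(im[170:260,215:345],None,fx=6,fy=6,interpolation=cv2.INTER_CUBIC))
s2,f2,c2=shot("scene","s15.png")
x,y=proj(c2,s["eef_pos"])[0].astype(int)
im=f2["pixels"];cv2.imwrite("pics/z15s.png",cv2.resize(im[y-20:y+60,x-50:x+50],None,fx=7,fy=7,interpolation=cv2.INTER_CUBIC))
E
```

```text
20.325 [ 0.63554988 -0.01283961  0.15837094] [-1.57103391e+00 -1.54187991e-04 -1.98064516e+00] [-0.6798295  -0.9391344  -3.58311364] [-0.59810666 -0.0901259   0.0418955 ] 0.04914607997206094
[ 0.74631318 -1.42394703 -3.77682042] [-0.57277406 -0.14988311  0.08148867]
```

View pics/z15.png

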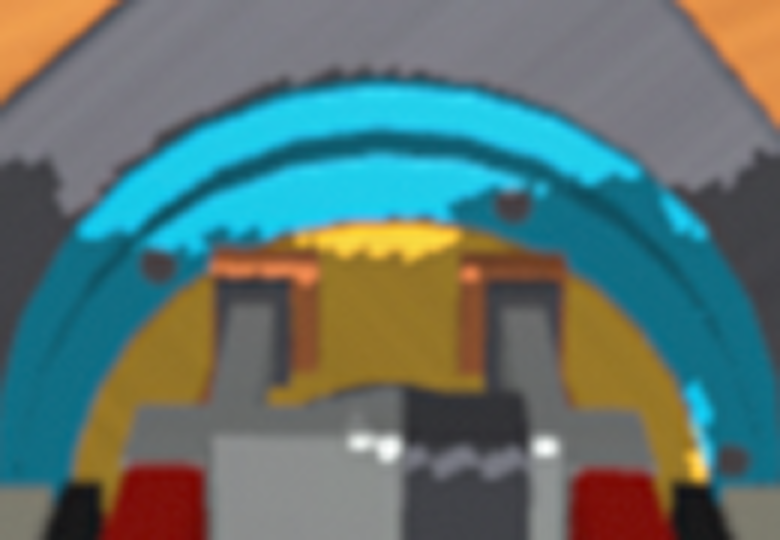

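View pics/z15s.png

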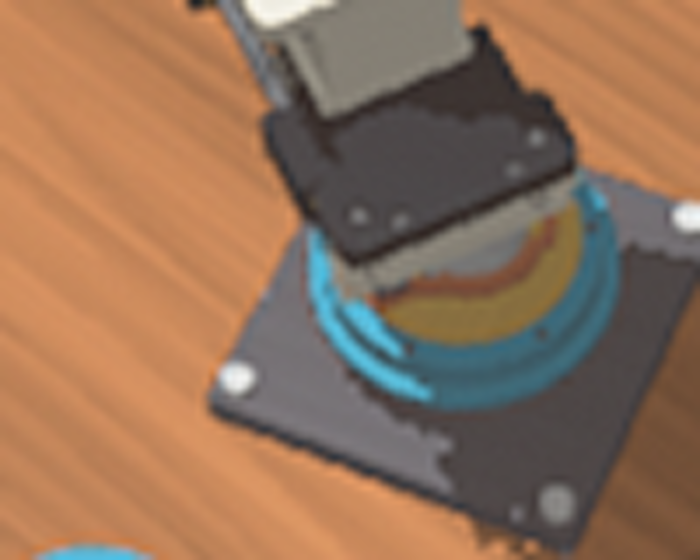

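Call:
{"method": "move_arm", "body": {
  "jaw": [0.44,0.44,0.44,0.44,0.44],
  "offset": [
    [0.0005,0.001,0.0002],
    [0,0.002,0],
    [0,0.002,0],
    [0,0,0],
    [0,0,0]
  ],
  "roll": [0,0,0,0,0]
}}

```text
t: 21.05
eef_pos: [0.6356, -0.0133, 0.1534]
ee_rot: [-1.571, -0.0, -1.981]
force: [-0.5, 0.4, -3.4]
width: 0.0494
```

```bash
python3 - <<'E'
from h import *
s=arm.get_state();print(s["eef_pos"],s["force"],s["moment"])
E
```

```text
[ 0.63561535 -0.01332852  0.15344726] [-0.46530289  0.43617309 -3.3901746 ] [ 0.00283187  0.02061081 -0.02940143]
```

Side contact gone. Continue down in small steps.

Call:
{"method": "move_arm", "body": {
  "jaw": [0.44,0.44,0.44,0.44,0.44],
  "offset": [
    [0,0.0015,0],
    [0,0.0015,0],
    [0,0.001,0],
    [0,0,0],
    [0,0,0]
  ],
  "roll": [0,0,0,0,0]
}}

```text
t: 21.68
eef_pos: [0.6356, -0.0134, 0.1495]
ee_rot: [-1.571, -0.0, -1.981]
force: [0.5, 0.1, -3.3]
width: 0.0493
```

Call:
{"method": "move_arm", "body": {
  "jaw": [0.44,0.44,0.44],
  "offset": [
    [0,0.001,0],
    [0,0,0],
    [0,0,0]
  ],
  "roll": [0,0,0]
}}

```text
t: 22.05
eef_pos: [0.6356, -0.0134, 0.1485]
ee_rot: [-1.571, -0.0, -1.981]
force: [0.5, -0.7, -2.8]
width: 0.0491
```

Call:
{"method": "move_arm", "body": {
  "jaw": [0.44,0.44,0.44],
  "offset": [
    [0,0.001,0],
    [0,0,0],
    [0,0,0]
  ],
  "roll": [0,0,0]
}}

```text
t: 22.42
eef_pos: [0.6356, -0.0134, 0.1474]
ee_rot: [-1.571, -0.0, -1.981]
force: [0.2, -1.2, -2.2]
width: 0.049
```

Call:
{"method": "move_arm", "body": {
  "jaw": [0.44,0.44,0.44],
  "offset": [
    [0,0.001,0],
    [0,0,0],
    [0,0,0]
  ],
  "roll": [0,0,0]
}}

```text
t: 22.8
eef_pos: [0.6356, -0.0134, 0.1464]
ee_rot: [-1.571, -0.0, -1.981]
force: [-0.5, 0.8, -3.2]
width: 0.0494
```

Call:
{"method": "move_arm", "body": {
  "jaw": [0.44,0.44,0.44],
  "offset": [
    [0,0.0008,0],
    [0,0,0],
    [0,0,0]
  ],
  "roll": [0,0,0]
}}

```text
t: 23.18
eef_pos: [0.6357, -0.0134, 0.1459]
ee_rot: [-1.57, 0.0, -1.981]
force: [0.2, 0.1, 0.0]
width: 0.049
```

```bash
python3 - <<'E'
from h import *
s=arm.get_state();print(s["eef_pos"],s["force"],s["moment"])
E
```

```text
[ 0.63572941 -0.01335265  0.1458942 ] [0.16579249 0.07581969 0.04597763] [0.04639354 0.17617146 0.00892647]
```

Call:
{"method": "move_arm", "body": {
  "jaw": [0.42,0.4,0.38,0.36,0.34],
  "offset": [
    [0,0,0],
    [0,0,0],
    [0,0,0],
    [0,0,0],
    [0,0,0]
  ],
  "roll": [0,0,0,0,0]
}}

```text
t: 23.8
eef_pos: [0.6357, -0.0133, 0.1458]
ee_rot: [-1.571, 0.0, -1.981]
force: [-0.0, 0.3, 0.6]
width: 0.0578
```

Call:
{"method": "move_arm", "body": {
  "jaw": [0.325,0.31,0.3,0.295,0.295],
  "offset": [
    [0,0,0],
    [0,0,0],
    [0,0,0],
    [0,0,0],
    [0,0,0]
  ],
  "roll": [0,0,0,0,0]
}}

```text
t: 24.42
eef_pos: [0.6357, -0.0133, 0.1457]
ee_rot: [-1.571, 0.0, -1.981]
force: [0.1, 0.5, 1.4]
width: 0.0621
```

```bash
python3 - <<'E'
from h import *
s,f,c=shot("wrist","w16.png")
print(s["t"],s["eef_pos"],s["ee_rot"],s["force"],s["moment"],s["width"])
im=f["pixels"];cv2.imwrite("pics/z16.png",cv2.resize(im[170:260,215:345],None,fx=6,fy=6,interpolation=cv2.INTER_CUBIC))
E
```

```text
24.425 [ 0.63567081 -0.01331257  0.14571024] [-1.57069646e+00  8.92272575e-05 -1.98056190e+00] [0.11935367 0.48227798 1.3951728 ] [ 0.13301035 -0.05805905 -0.03984846] 0.062069527791191736
```

View pics/z16.png

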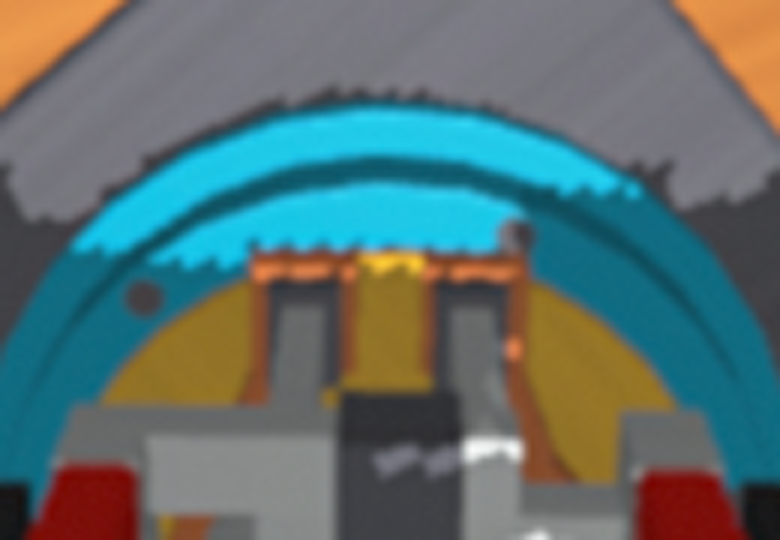

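Call:
{"method": "move_arm", "body": {
  "jaw": [0.295,0.295,0.295,0.295,0.295],
  "offset": [
    [0,-0.002,0],
    [0,-0.003,0],
    [0,-0.004,0],
    [0,-0.005,0],
    [0,-0.006,0]
  ],
  "roll": [0,0,0,0,0]
}}

```text
t: 25.1
eef_pos: [0.6356, -0.0133, 0.1661]
ee_rot: [-1.571, 0.0, -1.981]
force: [0.1, 0.3, -2.5]
width: 0.0619
```

```bash
python3 - <<'E'
from h import *
s,f,c=shot("wrist","w17.png")
print(s["t"],s["eef_pos"],s["ee_rot"],s["force"],s["width"])
im=f["pixels"];cv2.imwrite("pics/z17.png",cv2.resize(im[170:260,215:345],None,fx=6,fy=6,interpolation=cv2.INTER_CUBIC))
E
```

```text
25.1 [ 0.63560012 -0.01333153  0.16605886] [-1.57081770e+00  3.31840148e-05 -1.98059639e+00] [ 0.07266588  0.31117236 -2.52087071] 0.061914044434658894
```

View pics/z17.png

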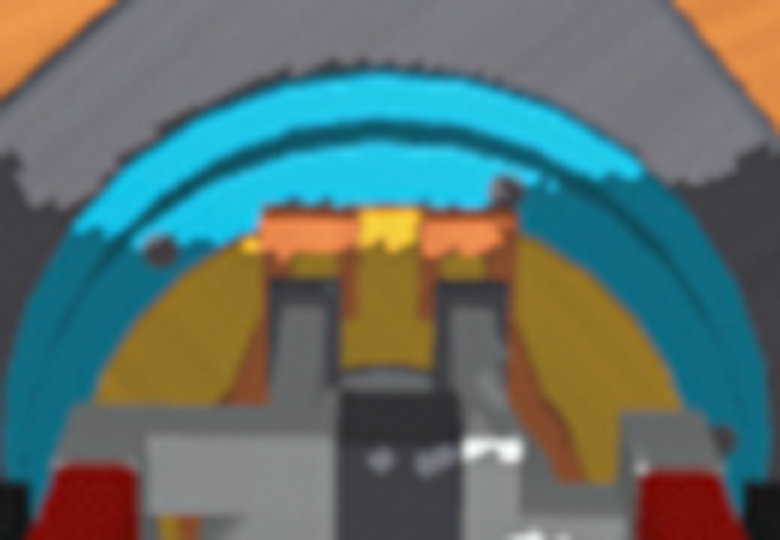

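Call:
{"method": "move_arm", "body": {
  "jaw": [0.295,0.295,0.295,0.295,0.295],
  "offset": [
    [0,-0.03,0],
    [0,-0.03,0],
    [0,0,-0.04],
    [0,0,-0.04],
    [0,0,0]
  ],
  "roll": [0,0,0,0,0]
}}

```text
t: 25.78
eef_pos: [0.5603, 0.0192, 0.2266]
ee_rot: [-1.57, 0.001, -1.979]
force: [0.4, -0.2, -1.0]
width: 0.0621
```

```bash
python3 - <<'E'
from h import *
s,f,c=shot("wrist","w18.png")
print(s["t"],s["eef_pos"],s["ee_rot"],s["force"],s["width"])
im=f["pixels"];cv2.imwrite("pics/z18.png",cv2.resize(im[80:280,180:380],None,fx=3,fy=3,interpolation=cv2.INTER_CUBIC))
print([(round(d["p"],2),np.round(d["position"],4)) for d in arm.landmark_of(f,"ring")])
E
```

```text
25.775 [0.56030943 0.01920393 0.22664913] [-1.57036263e+00  1.13953950e-03 -1.97920412e+00] [ 0.38473452 -0.19847364 -0.96026668] 0.06214601779649456
[]
```

View pics/z18.png

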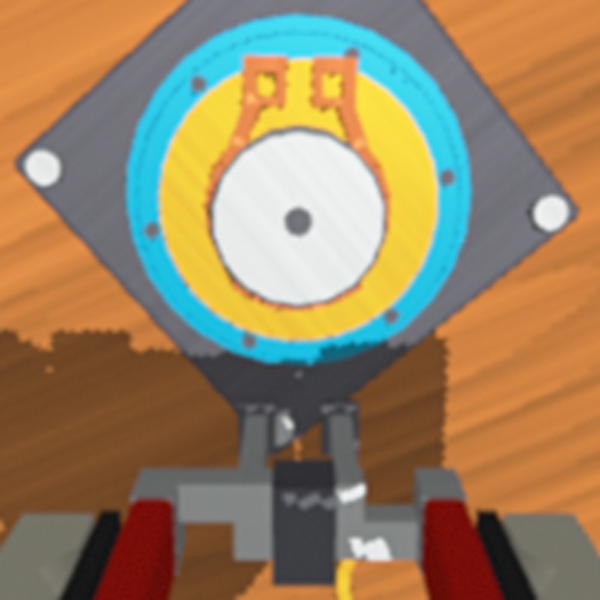

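Call:
{"method": "move_arm", "body": {
  "jaw": [0.295,0.295,0.295,0.295,0.295],
  "offset": [
    [-0.034,0,-0.036],
    [-0.034,0,-0.036],
    [-0.034,0,-0.036],
    [-0.034,0,-0.036],
    [-0.033,0,-0.036]
  ],
  "roll": [0,0,0,0,0]
}}

```text
t: 26.5
eef_pos: [0.4646, 0.2468, 0.2257]
ee_rot: [-1.57, 0.0, -1.981]
force: [0.4, 1.2, -2.3]
width: 0.0616
```

Call:
{"method": "move_arm", "body": {
  "jaw": [0.295,0.295,0.295,0.295,0.295],
  "offset": [
    [-0.033,0,-0.036],
    [0,0,0],
    [0,0,0],
    [0,0,0],
    [0,0,0]
  ],
  "roll": [0,-0.108,-0.108,0,0]
}}

```text
t: 27.12
eef_pos: [0.4451, 0.2898, 0.2255]
ee_rot: [-1.571, -0.0, -1.768]
force: [-0.2, 0.8, -2.5]
width: 0.0621
```

```bash
python3 - <<'E'
from h import *
s,f,c=shot("wrist","w19.png")
print(s["t"],s["eef_pos"],s["ee_rot"],s["force"],s["width"])
print(todelta(s,[.4424,.2903,.0852]))
im=f["pixels"];cv2.imwrite("pics/z19.png",cv2.resize(im[130:270,200:360],None,fx=4,fy=4,interpolation=cv2.INTER_CUBIC))
E
```

```text
27.125 [0.44506882 0.28977815 0.22554589] [-1.57079939e+00 -2.11394627e-04 -1.76755278e+00] [-0.1834618   0.76421195 -2.50752828] 0.06214348205118101
[-1.97197055e-05  1.40345894e-01 -2.71891797e-03]
```

View pics/z19.png

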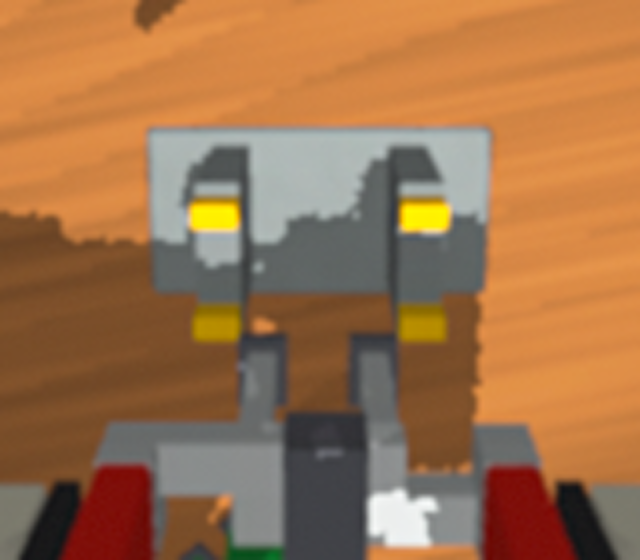

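Call:
{"method": "move_arm", "body": {
  "jaw": [0.295,0.295,0.295,0.295,0.295],
  "offset": [
    [0,0,-0.0027],
    [0,0.04,0],
    [0,0.04,0],
    [0,0.035,0],
    [0,0,0]
  ],
  "roll": [0,0,0,0,0]
}}

```text
t: 27.8
eef_pos: [0.4407, 0.2888, 0.1085]
ee_rot: [-1.573, -0.005, -1.766]
force: [0.2, 0.5, -1.9]
width: 0.0618
```

Call:
{"method": "move_arm", "body": {
  "jaw": [0.295,0.295,0.295],
  "offset": [
    [0,0,0],
    [0,0,0],
    [0,0,0]
  ],
  "roll": [0,0,0]
}}

```text
t: 28.18
eef_pos: [0.4424, 0.2909, 0.1119]
ee_rot: [-1.57, 0.002, -1.765]
force: [0.6, 0.3, -1.8]
width: 0.0619
```

```bash
python3 - <<'E'
from h import *
s,f,c=shot("wrist","w20.png")
print(s["t"],s["eef_pos"],s["ee_rot"],s["force"],s["width"])
print(todelta(s,[.4424,.2903,.0852]))
im=f["pixels"];cv2.imwrite("pics/z20.png",cv2.resize(im[130:270,200:360],None,fx=4,fy=4,interpolation=cv2.INTER_CUBIC))
E
```

```text
28.175 [0.44241187 0.29091755 0.1118945 ] [-1.56976662  0.00196151 -1.76457272] [ 0.556445    0.3043666  -1.79678876] 0.06186372536345442
[6.60640239e-04 2.66933565e-02 7.97809280e-05]
```

View pics/z20.png

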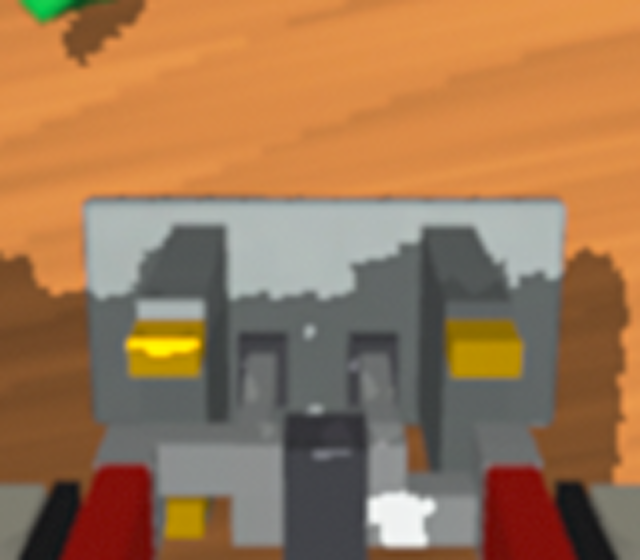

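Call:
{"method": "move_arm", "body": {
  "jaw": [0.295,0.295,0.295,0.295,0.295],
  "offset": [
    [0.0008,0.003,0],
    [0,0.008,0],
    [0,0.006,0],
    [0,0.004,0],
    [0,0.002,0]
  ],
  "roll": [0,0,0,0,0]
}}

```text
t: 28.85
eef_pos: [0.4417, 0.2895, 0.0872]
ee_rot: [-1.571, -0.001, -1.765]
force: [-0.1, -0.1, -2.3]
width: 0.0616
```

Call:
{"method": "move_arm", "body": {
  "jaw": [0.295,0.295,0.295,0.295],
  "offset": [
    [0,0.001,0],
    [0,0,0],
    [0,0,0],
    [0,0,0]
  ],
  "roll": [0,0,0,0]
}}

```text
t: 29.35
eef_pos: [0.4419, 0.2897, 0.0868]
ee_rot: [-1.571, 0.0, -1.765]
force: [0.6, 0.8, -2.6]
width: 0.0618
```

Still carrying; 1.6 mm to go.

Call:
{"method": "move_arm", "body": {
  "jaw": [0.295,0.295,0.295,0.295],
  "offset": [
    [0,0.0012,0],
    [0,0,0],
    [0,0,0],
    [0,0,0]
  ],
  "roll": [0,0,0,0]
}}

```text
t: 29.85
eef_pos: [0.4421, 0.2897, 0.0858]
ee_rot: [-1.57, 0.0, -1.764]
force: [0.3, -1.2, 3.7]
width: 0.0616
```

Call:
{"method": "move_arm", "body": {
  "jaw": [0.295,0.295,0.295,0.295],
  "offset": [
    [0,0.0006,0],
    [0,0,0],
    [0,0,0],
    [0,0,0]
  ],
  "roll": [0,0,0,0]
}}

```text
t: 30.35
eef_pos: [0.4423, 0.2897, 0.0855]
ee_rot: [-1.57, 0.0, -1.764]
force: [0.1, -1.4, 7.2]
width: 0.0619
```

Call:
{"method": "move_arm", "body": {
  "jaw": [0.28,0.265,0.25,0.2,0.1],
  "offset": [
    [0,0,0],
    [0,0,0],
    [0,0,0],
    [0,0,0],
    [0,0,0]
  ],
  "roll": [0,0,0,0,0]
}}

```text
t: 30.98
eef_pos: [0.4414, 0.2891, 0.0844]
ee_rot: [-1.571, -0.001, -1.765]
force: [0.7, -0.6, -0.4]
width: 0.0752
```

Call:
{"method": "move_arm", "body": {
  "jaw": [0.0,0.0,0,0,0],
  "offset": [
    [0,0,0],
    [0,0,0],
    [0,-0.02,0],
    [0,-0.04,0],
    [0,-0.04,0]
  ],
  "roll": [0,0,0,0,0]
}}

```text
t: 31.6
eef_pos: [0.4416, 0.2893, 0.1858]
ee_rot: [-1.571, -0.001, -1.765]
force: [-0.0, 0.5, -0.2]
width: 0.0877
```

Call:
{"method": "move_arm", "body": {
  "jaw": [0,0,0,0],
  "offset": [
    [0,-0.04,0],
    [0,0,-0.03],
    [0,0,0],
    [0,0,0]
  ],
  "roll": [0,0,0,0]
}}

```text
t: 32.1
eef_pos: [0.4124, 0.2954, 0.2248]
ee_rot: [-1.571, -0.0, -1.764]
force: [0.2, -0.0, 0.7]
width: 0.0877
```

```bash
python3 - <<'E'
from h import *
s,f,c=shot("wrist","w21.png")
print(s["t"],s["eef_pos"],s["force"],s["width"])
print([(round(d["p"],2),np.round(d["position"],4)) for d in arm.landmark_of(f,"pliers")])
s2,f2,c2=shot("scene","s21.png")
print([(round(d["p"],2),np.round(d["position"],4)) for d in arm.landmark_of(f2,"ring")])
cr=lambda im,x,y,r:cv2.resize(im[max(0,y-r):y+r,max(0,x-r):x+r],(390,390),interpolation=cv2.INTER_CUBIC)
cv2.imwrite("pics/z21.png",np.hstack([cr(f["pixels"],279,190,70),cr(f2["pixels"],266,238,40)]))
E
```

```text
32.1 [0.41240162 0.29536373 0.2248392 ] [ 0.15049075 -0.04661122  0.67414536] 0.0877385179559338
[(0.75, array([ 0.5476,  0.3219, -0.0042])), (0.61, array([ 0.3405,  0.3407, -0.0019]))]
[]
```

View pics/z21.png

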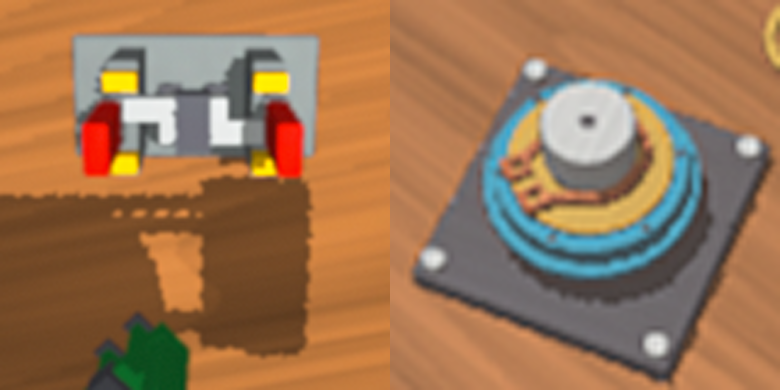

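View pics/s21.png

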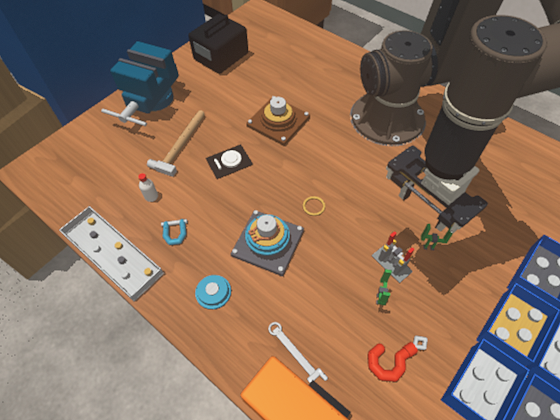

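```bash
python3 - <<'E'
from station import arm
print(arm.job_done()); print(arm.get_state()["t"])
E
```

```text
the job is handed in; nothing more can be done
None
the job is handed in; nothing more can be done
```

The ring is closed in the blue wheel's groove and the red-handled pliers are back in their stand. I handed the job in at about 32 s of the 69 s allowed. The hand-in gives no verdict, so this rests on my own measurements and pictures.

- **Spreading:** I squeezed the handles to a 49.0–49.4 mm opening, which I take as a ring spread of about 10.7 mm. Reading the spread off the picture gave about 8 to 9 mm at the step before that.
- **Fitting on the axle:** There was a side force of about 1 N on the way down. A shift of 0.5 mm cleared it.
- **Disc spring:** The ring touched it at about 70 mm above the bench, at about 3 N (roughly 0.5 mm of travel).
- **Ring in the groove:** After relaxing, the eyes were back to their closed distance. The ring stayed on the spring when I lifted the pliers, and the last picture shows it around the axle below its end.
- **Pliers:** The last wrist picture shows them upright between the stand's ears, and they met the stand within 1 mm of the original height.
- **Other objects:** In the last scene picture nothing else appears to have moved, and the gripper is open and touching nothing.

Two of the last network checks failed. The search for the ring found nothing, either in the last scene picture or in the earlier wrist picture of the seated ring. The search for the pliers returned only the two green look-alikes. I judged both by eye instead.

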